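# Close a two-part casting mould and latch it

## Robot

A 6-joint arm with a two-finger parallel gripper is mounted at the origin on the work surface. World frame = base frame: x ahead of the robot, y to its left, z up, the work surface at z = 0. Lengths are in m, angles in rad, forces in N, time in s.
With the tool pointing down it reaches from about 0.325 to 0.75 m from the base axis. Payload 7.6 kg.
Tool frame: the origin (TCP) lies midway between the tips of the shut fingers; the grasp point (between the pads) lies 19 mm behind it; z points along the fingers, y is the direction in which the jaws open and shut (so a half turn about z gives the same grasp; the last joint's range is limited). The gripper opens to 85 mm and grips with 20 to 120 N. Pads are 22 mm wide; open, the fingers measure 114 mm over their backs; the gripper's body (76 mm by 85 mm) begins 54 mm behind the grasp point. The pads swing forward as they close: fully open they stand 13 mm farther back than shut.
Start: joints at [1.123, 0.052, 1.401, -0, 1.689, -0.07], TCP at [0.194, 0.488, 0.206] pointing down, gripper open.
Joint ranges: [-2.9, 2.9], [-0.91, 2.17], [0.12, 2.37], [-1.06, 4.2], [0.26, 2.73], [-2.93, 2.93]. Speed limits (rad/s): [2.57, 2.57, 3.01, 3.14, 3.14, 3.14].

## Interface

Orientations are given as a unit quaternion [w, x, y, z].
In Python, from bench import manip, vision gives the robot as it stands.
- The arm moves only by the tool arm_command, never from a script. Its argument "series" is a list of rows, each a list of 3 entries, a list of its own where there are three numbers: the shift along the tool's x, y, z in cm, then the turn, a rotation vector about the tool's x, y, z in degrees, then the gripper's target within -1 to 1 (shut at 1, half-way at 0, fully open at -1). In form: [[[tx, ty, tz], [rx, ry, rz], fingers], ...]. A call has exactly 10 rows; each row shifts and turns the pose as measured when the row begins, along the tool's axes as they then stand; what a row does not reach is not made up. A row lasts 1/8 s, in which the tool goes at most 62.5 mm and 10.7 degrees, less where a joint would pass 70% of its speed; a pose out of reach is approached as far as the arm can. A call with a gripper value outside its range is refused whole. The fingers move at their own pace and stop on an object; "newtons" is the grip in N (left out, the last holds). Time passes only in rows, so rows that do not move let the fingers close, or fill a call up. It gives the time, the measured TCP pose, the force and the opening at its end, in the units of the state.
- manip.observe(): the state, without advancing time (a new reading comes with each control period).
- vision.snapshot(name): name is "scene" or "top"; returns the picture (420x560x3 uint8, blue, green, red); there is no depth.
- vision.camera_info(name): a dict with "fx", "fy", "cx", "cy" (pixels), "k1" (the pictures are not rectified: a ray, as slopes to the right and down, at radius r is drawn at 1 + k1 r^2 times it, then the intrinsics apply), "cam_to_world" (4x4, takes a point from camera to world coordinates). Camera axes: x right, y up, looking along -z (the intrinsics and any distortion apply to the point x, -y, -z); pixel columns grow to the right and rows downward; lengths in m; the calibration is good to about 2 mm. A picture is of the moment at which its call begins. camera_info takes no time and is no camera call.
- manip.job_done(): hands the job in, once; it reports no verdict.
The state is a dict: "time_s": time; "q": joint angles; "qd": joint speeds; "joint_torque": joint torques, N m; "ee_pos": TCP position; "tcp_rot": TCP orientation; "contact_force": force on the tool from outside, world axes, zero at the start; "moment": the same for the moment, N m; "opening": finger opening in m.
Only numpy, scipy, OpenCV 4.12 (cv2) and the standard library are available. Lean on these libraries where they do the work, as an engineer would, in place of code of your own. Each camera call takes 0.05 s, during which the arm holds its last target.

## Task

Get the plaster casting mould ready to pour. Slide the loose half gently along its guide strips until it meets the fixed half, swing the claw of the draw latch down over the keeper and draw it back by hand until you feel its hook bear on the keeper (snug, not wrenched), then let go of it and swing the lever down over centre, without forcing it, until it lies flat and the latch holds the seam tight. Leave the other things on the bench alone.

Things in the scene. Friction and masses are not known exactly. Their poses are not given: they have to be found in the camera images.
- mould: Plywood closing board, 285 x 200 x 15 mm, with the fixed plaster mould half on it (fixed). Origin: board underside, in the seam plane (the fixed half's face), mid width; x points across the seam to the loose half, y along the seam, z up. The half spans x -87 to 0, y +-75; top z 90; a round pouring collar (r 32, at y -36) rises to z 115. Guide strips at y +-77 to 95, z up to 30, x 8 to 158.
- half: Loose plaster mould half, about 0.8 kg, 150 wide; its 166 mm foot plate slides on the board under the guide strips' caps. Origin: underside, on its seam face, mid width; axes as the mould's. Spans x 0 to 87 (last 12 mm a plywood back, outer face at x 87 free to push, z 0 to 75); top z 75, half collar to z 101. Starts 22 to 36 mm off; closed when its origin has x 0, z 15 in the mould's frame.
- keeper (a point): Latch keeper on the loose half: a steel upstand 12 mm wide (y), 5 mm thick (x), 19 mm tall, on the half's top; its top 4 mm form a rolled lip that overhangs the back face (away from the seam) by 2.5 mm. The hook bears on the back face, under the lip. The point is the middle of the lip's top edge, 24.5 mm from the half's seam face.
- lever_pivot (a point): Axis of the draw latch's lever, on the fixed half's top, 16 mm above it, 38 mm from the seam; the axis runs along the mould's y. In the mould's frame: (-38, 38, 106) mm. The latch works in the vertical plane through it along the mould's x, which also holds the keeper.
- lever (a joint): Lever angle, rad. 0: lying flat, pointing away from the keeper (-x), closed, against its stop. Grows as it swings up (1.57 upright) and over towards the keeper; limit 2.5. It stays where left (friction 0.036 N m). The claw pin is 20 mm from the pivot, 0.14 rad beyond the handle's line: dead centre is at 0.14. Closing takes up to 0.5 N m.
- handle_end (a point): Middle of the outer end of the lever's steel handle, on the face that is pushed to close it. Turns with the lever; at lever angle 0 its axes are the mould's and it lies 62 mm from the pivot in -x and 6 mm above it. The handle plate spans 26 to 64 mm from the pivot, 29 mm wide, 4 mm thick, with a rolled bead (r 4) at its end.
- claw: Claw on the lever's pin, stiff pivot (0.020 N m: stays where put, turns with the lever if nothing holds it). Origin on the pin; x runs to the hook, z up when level. 18 wide; plate z 6 to 11; hook 6 thick, z -6.5 to 11, with a 2.5 mm inward toe (z -6.5 to -3) for under the keeper lip. Inner face at x 70 +-7, screw-set, not measured; spring 2.4 N/mm. Snug at 3 to 13 N on the keeper; more bends it.
- glaze_jar: Jar of glaze, 68 mm across, 95 mm tall; bystander. Origin at its underside.
- bowl: Small fired-clay bowl, 96 mm across, 50 mm tall; bystander. Origin at its underside.
- knife: Potter's knife with a blue handle, 185 mm long, lying on the bench; bystander. Origin at its middle, underside.
- wood_tool: Flat wooden modelling stick, 150 mm long, lying on the bench; bystander. Origin at its middle, underside.
Not all that is in view belongs to the job. There is more than one size of the half; the job needs the smaller.

How it is judged:
By the outcome, as a careful person would: the job done as asked, in the order asked, and still so for the second after the job is handed in, with the robot touching nothing.
It also fails if it takes over 67 s, if anything falls off the work surface, if the arm or the gripper's body presses on something with over 40 N, if the wrist force passes 120 N, or if a joint passes its speed limit or range.

## Working session

There is one attempt and no reset: what is moved stays moved. The work goes in short steps, Python scripts to look and compute and a tool call to move; the robot and the scene stay as the last step left them, time stands still between calls to the robot, and variables do not carry over. Pictures are saved under pics/ and viewed, and the job is handed in when it is done.

Besides the shell and the picture viewer there is one more tool, called as a command line: name --argument value ..., lists and objects as JSON in quotes. arm_command: Moves the arm, as the interface text tells. Its arguments: {"type":"object","properties":{"series":{"type":"array","items":{"type":"array"}},"newtons":{"type":"number"}},"required":["series"]}

```bash
ls; mkdir -p pics; python3 - <<'E'
from bench import manip, vision
import cv2
print(manip.observe())
for n in ("scene","top"):
    im=vision.snapshot(n); cv2.imwrite(f"pics/{n}0.png",im); print(n,vision.camera_info(n))
E
```

```text
pics
{'time_s': 0.0, 'q': array([ 1.12269752e+00,  5.28525394e-02,  1.40171823e+00,  4.91400120e-05,
        1.68859993e+00, -7.03146351e-02]), 'qd': array([ 0.00106172,  0.00083846,  0.00080757, -0.00054865, -0.00038308,
        0.00061837]), 'joint_torque': array([ 7.97434950e-04, -3.81671584e+01, -3.60182834e+01, -3.51629944e-05,
        6.28190857e-03,  1.38786979e-05]), 'ee_pos': array([0.19347807, 0.48768607, 0.20496748]), 'tcp_rot': array([-2.25823971e-04,  1.87767928e-01,  9.82213104e-01, -7.56408664e-04]), 'contact_force': array([-0.0573679 ,  0.03771287,  0.05079746]), 'moment': array([ 0.02940485,  0.02206603, -0.01528453]), 'opening': 0.08512066195527716}
scene {'fx': 411.1819568979196, 'fy': 411.1819568979196, 'cx': 276.66781815576906, 'cy': 209.09556958234432, 'k1': 0.030638026320313535, 'cam_to_world': array([[ 5.58592931e-01, -5.63483189e-01,  6.08654773e-01,
         1.37124682e+00],
       [ 8.29441255e-01,  3.80426510e-01, -4.09026742e-01,
        -5.06316317e-01],
       [-1.06871809e-03,  7.33322825e-01,  6.79879763e-01,
         9.37456963e-01],
       [ 0.00000000e+00,  0.00000000e+00,  0.00000000e+00,
         1.00000000e+00]])}
top {'fx': 434.6428121335889, 'fy': 434.6428121335889, 'cx': 278.2826368542547, 'cy': 206.29670432359774, 'k1': -0.0477017768189552, 'cam_to_world': array([[-0.00876109,  0.99616489, -0.08705606,  0.51484498],
       [-0.99971893, -0.00680773,  0.02270958,  0.01125081],
       [ 0.02202983,  0.08723056,  0.99594453,  1.19786004],
       [ 0.        ,  0.        ,  0.        ,  1.        ]])}
```

View pics/scene0.png

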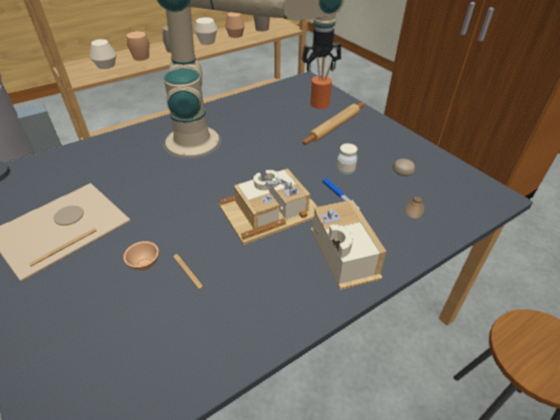

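View pics/top0.png

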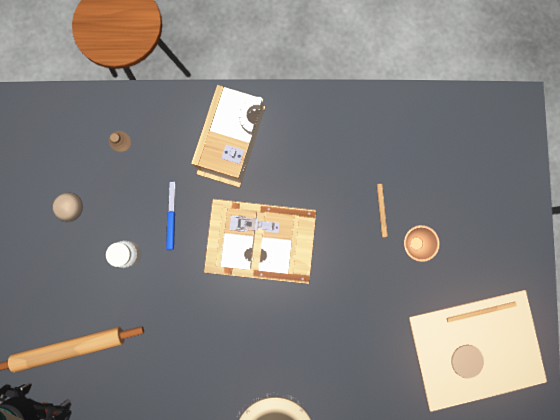

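```bash
cat > h.py <<'E'
import numpy as np, cv2
from bench import vision, manip
def info(n):
    c=vision.camera_info(n); return c
def proj(n,P):
    c=info(n); T=np.linalg.inv(c['cam_to_world']); P=np.atleast_2d(P)
    p=P@T[:3,:3].T+T[:3,3]; s=np.c_[p[:,0]/-p[:,2],-p[:,1]/-p[:,2]]
    r2=(s**2).sum(1,keepdims=True); s=s*(1+c['k1']*r2)
    return s*[c['fx'],c['fy']]+[c['cx'],c['cy']]
def ray(n,uv):
    c=info(n); d=(np.array(uv,float)-[c['cx'],c['cy']])/[c['fx'],c['fy']]; s=d.copy()
    for _ in range(20): s=d/(1+c['k1']*(s@s))
    M=c['cam_to_world']; return M[:3,3],M[:3,:3]@np.array([s[0],-s[1],-1])
def atz(n,uv,z):
    o,d=ray(n,uv); return o+d*(z-o[2])/d[2]
def crop(src,x0,y0,w,h,k,out):
    im=cv2.imread(src)[y0:y0+h,x0:x0+w]; im=cv2.resize(im,None,fx=k,fy=k,interpolation=cv2.INTER_CUBIC)
    cv2.imwrite(out,im)
def tri(a,b):
    o1,d1=ray('scene',a);o2,d2=ray('top',b)
    A=np.c_[d1,-d2]; t=np.linalg.lstsq(A,o2-o1,rcond=None)[0]
    p,q=o1+d1*t[0],o2+d2*t[1]; return (p+q)/2,np.linalg.norm(p-q)
E
python3 -c "
from h import *
crop('pics/top0.png',190,185,140,110,5.7,'pics/t0c.png')
crop('pics/scene0.png',210,160,120,85,6.6,'pics/s0c.png')"
```

```text
(no output)
```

View pics/t0c.png

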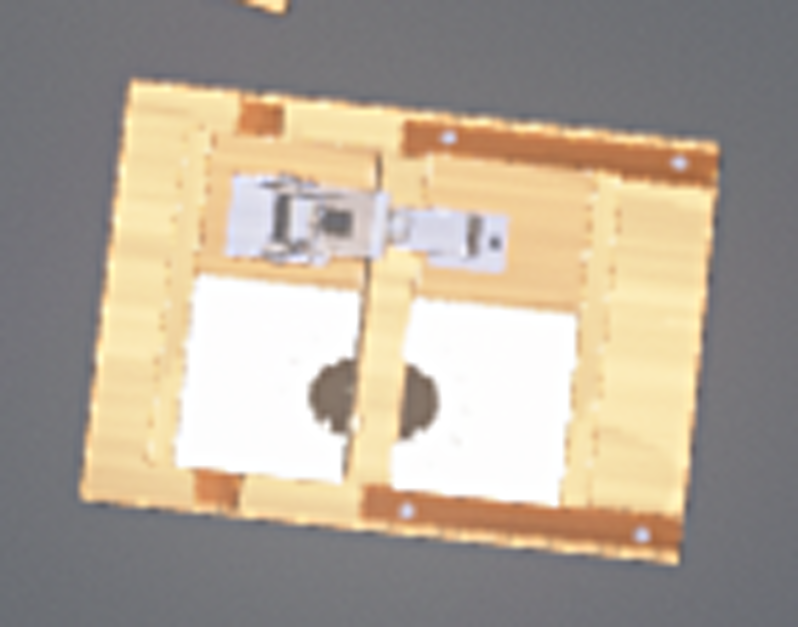

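View pics/s0c.png

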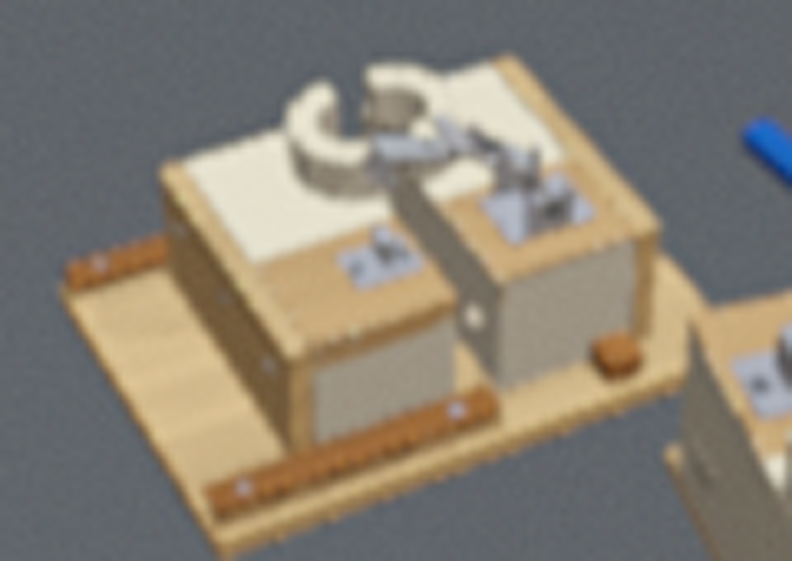

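```bash
python3 - <<'E'
from h import *
k=5.7
f=lambda u,v:(u/k+190,v/k+185)
C=[atz('top',f(*p),.015) for p in [(132,80),(718,145),(678,562),(82,498)]]
for c in C: print(c)
C=np.array(C);print([np.linalg.norm(C[i]-C[(i+1)%4]) for i in range(4)])
ex=(C[1]-C[0]+C[2]-C[3]);ex[2]=0;ex/=np.linalg.norm(ex);ey=np.cross([0,0,1],ex)
print('ex',ex,np.degrees(np.arctan2(ex[1],ex[0])))
ctr=C.mean(0);print('ctr',ctr)
R=np.c_[ex,ey,[0,0,1]]
# strip left ends (z=30) and right end, fixed half seam top z=.09: use top at (378,150),(345,480); 
L=lambda p,z:np.round(1e3*R.T@(atz('top',f(*p),z)-ctr),1)
print('strip',L((405,122),.03),L((363,488),.03),L((718,145),.03))
print('fixed seam top',L((380,152),.09),L((345,480),.09), 'left',L((188,130),.09))
print('half',L((428,160),.09),L((392,490),.09),L((615,180),.09))
# scene corners
k=6.6;g=lambda u,v:(u/k+210,v/k+160)
print('scene corners',atz('scene',g(222,545),.015),atz('scene',g(62,288),.015))
print('scene seam fixed top', R.T@(atz('scene',g(497,280),.09)-ctr),R.T@(atz('scene',g(392,190),.09)-ctr))
E
```

```text
[0.63935751 0.1619638  0.015     ]
[ 0.60615737 -0.1187612   0.015     ]
[ 0.40821751 -0.09668084  0.015     ]
[0.44097693 0.18491177 0.015     ]
[np.float64(0.28268140192122004), np.float64(0.19916758876956028), np.float64(0.2834917631406868), np.float64(0.19970344826830352)]
ex [-0.11650073 -0.99319061  0.        ] -96.6901926928133
ctr [0.52367733 0.03285838 0.015     ]
strip [-9.1 92.9 15. ] [ -9.6 -79.9  15. ] [139.5  98.2  15. ]
fixed seam top [-17.1  73.1  75. ] [-16.2 -73.5  75. ] left [-103.7   73.5   75. ]
half [ 4.7 71.9 75. ] [  5.  -75.6  75. ] [89.  72.1 75. ]
scene corners [ 0.61324346 -0.11779078  0.015     ] [ 0.41589634 -0.09518973  0.015     ]
scene seam fixed top [-0.0187628   0.07702849  0.075     ] [-0.00435288 -0.00399874  0.075     ]
```

```bash
cat >> h.py <<'E'
YAW=np.radians(-96.7)
R=np.array([[np.cos(YAW),-np.sin(YAW),0],[np.sin(YAW),np.cos(YAW),0],[0,0,1]])
O=np.array([0.52367733,0.03285838,0])-R[:,0]*.0173
def W(p): return np.atleast_2d(p)/1e3@R.T+O
def box(x0,x1,y0,y1,z0,z1):
    a=np.array([[x,y,z] for x in(x0,x1) for y in(y0,y1) for z in(z0,z1)],float)
    return [(a[i],a[j]) for i in range(8) for j in range(i+1,8) if bin(i^j).count('1')==1]
def latch(lev,claw,D=70,piv=(-38,38,106)):
    # claw = pitch angle of claw above +x (hook up positive)
    piv=np.array(piv,float); S=[]
    def tl(p): # lever local: at 0 mould axes; rotates from -x up to +z to +x : about +y by lev
        c,s=np.cos(lev),np.sin(lev); x,y,z=p
        return piv+np.array([c*x+s*z,y,-s*x+c*z])
    S+=[(tl(a),tl(b)) for a,b in box(-64,-26,-14.5,14.5,2,6)]
    pa=lev-0.14; pin=piv+20*np.array([-np.cos(pa),0,np.sin(pa)])
    def tc(p):
        c,s=np.cos(claw),np.sin(claw); x,y,z=p
        return pin+np.array([c*x-s*z,y,s*x+c*z])
    C=[(tc(a),tc(b)) for a,b in box(0,D+6,-9,9,6,11)+box(D,D+6,-9,9,-6.5,11)]
    return S,C,pin,tl,tc
def overlay(src,cam,segs,x0,y0,w,h,k,out):
    im=cv2.imread(src)[y0:y0+h,x0:x0+w]; im=cv2.resize(im,None,fx=k,fy=k,interpolation=cv2.INTER_CUBIC)
    for S,col in segs:
        for a,b in S:
            p=proj(cam,W(np.array([a,b])))
            p=((p-[x0,y0]+.5)*k-.5).round().astype(int)
            cv2.line(im,tuple(map(int,p[0])),tuple(map(int,p[1])),col,1,cv2.LINE_AA)
    cv2.imwrite(out,im)
def model(off=22,lev=2.2,claw=0.,D=70):
    B=box(-125.3,159.7,-100,100,0,15)+box(-87,0,-75,75,15,90)+box(8,158,77,95,15,30)+box(8,158,-95,-77,15,30)
    H=box(off,off+87,-75,75,15,90)+box(off+19.5,off+24.5,32,44,90,109)
    S,C,*_=latch(lev,claw,D)
    return [(B,(0,0,255)),(H,(0,160,0)),(S,(255,0,255)),(C,(255,255,0))]
E
python3 - <<'E'
from h import *
m=model()[:2]
overlay('pics/top0.png','top',m,190,185,140,105,5.7,'pics/t0o.png')
overlay('pics/scene0.png','scene',m,210,160,120,90,6.6,'pics/s0o.png')
E
```

```text
(no output)
```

View pics/t0o.png

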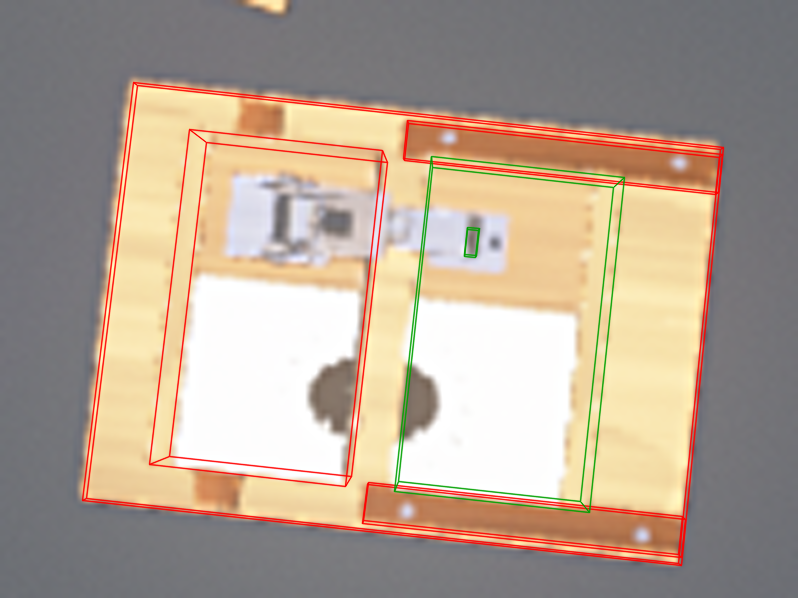

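View pics/s0o.png

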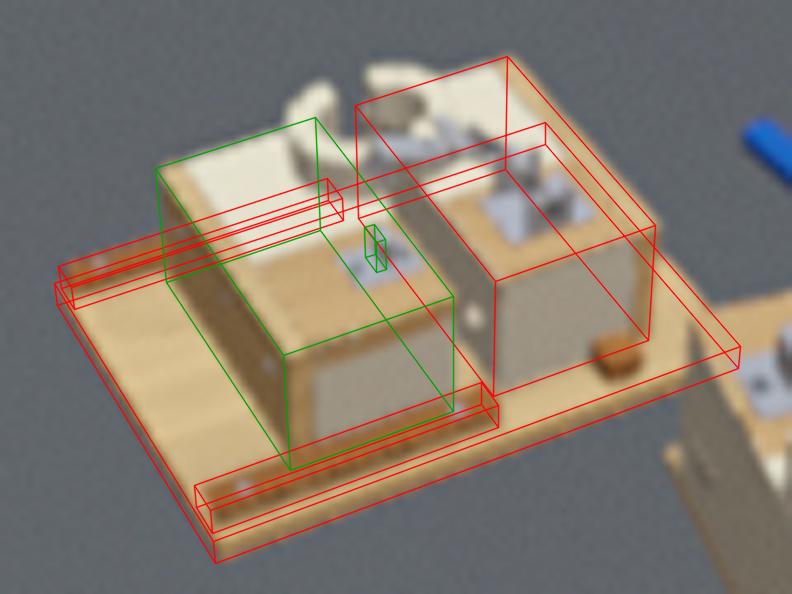

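```bash
python3 - <<'E'
from h import *
crop('pics/scene0.png',255,165,50,36,16,'pics/s0z.png')
crop('pics/top0.png',222,208,64,34,12,'pics/t0z.png')
E
```

```text
(no output)
```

View pics/s0z.png

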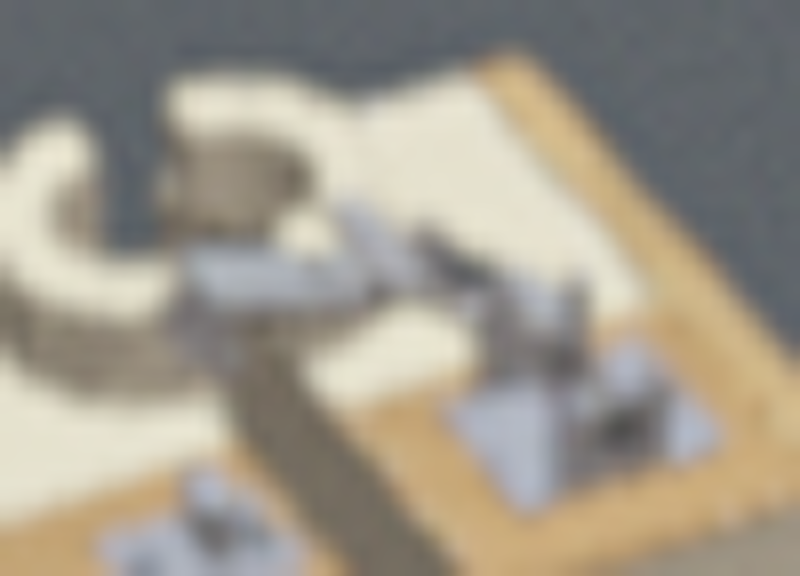

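View pics/t0z.png

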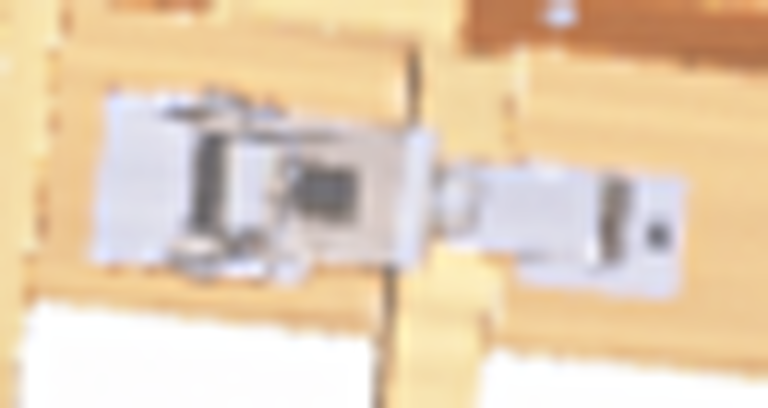

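```bash
cat > ov.py <<'E'
import sys
from h import *
tag=sys.argv[1]; off,lev,claw,D=map(float,sys.argv[2:6]); out=sys.argv[6]
m=model(off,lev,claw,D)
m[0]=([],m[0][1])
m[1]=(box(off+19.5,off+24.5,32,44,90,109),m[1][1])
overlay(f'pics/top{tag}.png','top',m,222,205,64,42,9,'pics/_a.png')
overlay(f'pics/scene{tag}.png','scene',m,252,160,56,42,9,'pics/_b.png')
a=cv2.imread('pics/_a.png');b=cv2.imread('pics/_b.png')
o=np.vstack([a,np.pad(b,((0,0),(0,a.shape[1]-b.shape[1]),(0,0)))]) 
o=cv2.resize(o,None,fx=.79,fy=.79,interpolation=cv2.INTER_AREA); cv2.imwrite(out,o); print(o.shape)
E
python3 ov.py 0 22 2.1 0.3 70 pics/o1.png
```

```text
(597, 455, 3)
```

View pics/o1.png

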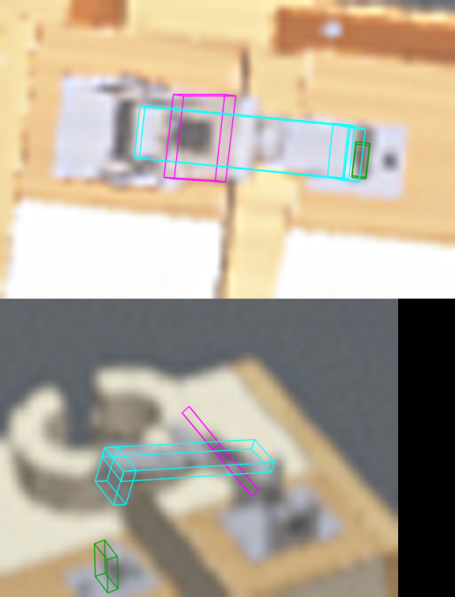

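```bash
python3 ov.py 0 23 2.4 0.4 68 pics/o2.png;python3 ov.py 0 23 2.3 0.45 68 pics/o3.png; python3 -c "
import cv2,numpy as np
cv2.imwrite('pics/o23.png',cv2.resize(np.hstack([cv2.imread('pics/o2.png')[:,:400],cv2.imread('pics/o3.png')[:,:400]]),None,fx=1,fy=1))"
```

```text
(597, 455, 3)
(597, 455, 3)
```

View pics/o23.png

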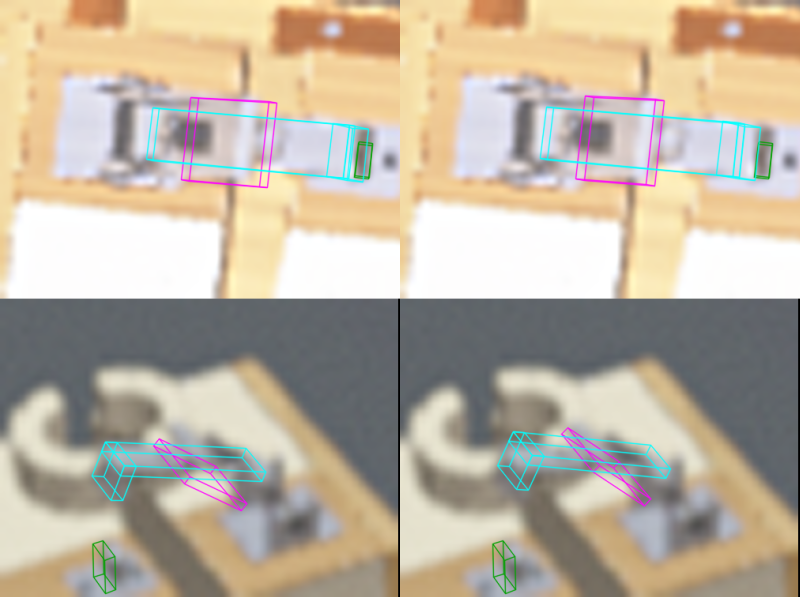

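```bash
cat >> h.py <<'E'
from scipy.spatial.transform import Rotation as Ro
def cur():
    s=manip.observe(); q=s['tcp_rot']; A=Ro.from_quat([q[1],q[2],q[3],q[0]])
    return s,s['ee_pos'],A
def tgt(t): # tilt deg
    t=np.radians(t); c,s=np.cos(t),np.sin(t)
    M=np.c_[[-c,0,s],[0,1,0],[-s,0,-c]]
    return Ro.from_matrix(R@M)
def M_(p): return 1e3*(R.T@(np.asarray(p)-O))
def rep():
    s,p,A=cur(); f=R.T@s['contact_force']
    z=R.T@A.as_matrix()[:,2]
    print('t %.2f'%s['time_s'],'mould pos',M_(p).round(1),'tilt %.1f'%np.degrees(np.arctan2(-z[0],-z[2])),'Fm',f.round(1),'open %.1f'%(1e3*s['opening']), 'mom',(R.T@s['moment']).round(2))
def plan(pos,tilt,n):
    s,p,A=cur(); T=tgt(tilt); P=W(pos)[0]
    rv=(A.inv()*T).as_rotvec(); 
    print('per row /',n,':')
    a=A
    tot=P-p
    for i in range(n):
        d=a.inv().apply(tot/n)*100
        print(d.round(2),np.degrees(rv/n).round(2))
        a=a*Ro.from_rotvec(rv/n)
        if i==0 and np.linalg.norm(rv)<.02: break
    print('total tool cm',A.inv().apply(tot).round(4)*100,'deg',np.degrees(rv).round(2))
E
python3 - <<'E'
from h import *
rep(); plan([145,-8,220],0,20)
print(W([145,-8,60]))
E
```

```text
t 0.10 mould pos [-395.9 -381.   205.1] tilt -0.1 Fm [ 1.1 -0.   0.4] open 85.5 mom [ 0.01 -0.03 -0.03]
per row / 20 :
[-2.5  -2.13 -0.07] [-0.    0.    3.75]
[-2.63 -1.96 -0.07] [-0.    0.    3.75]
[-2.76 -1.79 -0.07] [-0.    0.    3.75]
[-2.87 -1.6  -0.07] [-0.    0.    3.75]
[-2.97 -1.41 -0.07] [-0.    0.    3.75]
[-3.05 -1.22 -0.07] [-0.    0.    3.75]
[-3.13 -1.01 -0.07] [-0.    0.    3.75]
[-3.18 -0.81 -0.07] [-0.    0.    3.75]
[-3.23 -0.6  -0.07] [-0.    0.    3.75]
[-3.26 -0.38 -0.07] [-0.    0.    3.75]
[-3.28 -0.17 -0.07] [-0.    0.    3.75]
[-3.29  0.05 -0.07] [-0.    0.    3.75]
[-3.27  0.26 -0.07] [-0.    0.    3.75]
[-3.25  0.48 -0.07] [-0.    0.    3.75]
[-3.21  0.69 -0.07] [-0.    0.    3.75]
[-3.16  0.9  -0.07] [-0.    0.    3.75]
[-3.1   1.1  -0.07] [-0.    0.    3.75]
[-3.02  1.3  -0.07] [-0.    0.    3.75]
[-2.93  1.5  -0.07] [-0.    0.    3.75]
[-2.82  1.68 -0.07] [-0.    0.    3.75]
total tool cm [-49.99 -42.65  -1.44] deg [-7.000e-02  5.000e-02  7.506e+01]
[[ 0.50083311 -0.09303615  0.06      ]]
```

arm_command --series '[[[-2.5, -2.13, -0.3], [0, 0, 3.75], 1], [[-2.63, -1.96, -0.3], [0, 0, 3.75], 1], [[-2.76, -1.79, -0.3], [0, 0, 3.75], 1], [[-2.87, -1.6, -0.1], [0, 0, 3.75], 1], [[-2.97, -1.41, -0.1], [0, 0, 3.75], 1], [[-3.05, -1.22, -0.1], [0, 0, 3.75], 1], [[-3.13, -1.01, 0], [0, 0, 3.75], 1], [[-3.18, -0.81, 0], [0, 0, 3.75], 1], [[-3.23, -0.6, 0], [0, 0, 3.75], 1], [[-3.26, -0.38, 0], [0, 0, 3.75], 1]]' --newtons 20

```text
time_s: 1.35
ee_pos: [0.3467, 0.187, 0.2138]
tcp_rot: [-0.001, 0.501, 0.865, -0.005]
contact_force: [0.3, 0.0, 0.5]
opening: -0.0002
```

```bash
python3 - <<'E'
from h import *
rep(); plan([145,-8,200],0,10)
E
```

```text
t 1.35 mould pos [-115.1 -193.7  213.8] tilt -0.5 Fm [-0.1  0.3  0.5] open -0.2 mom [ 0.05 -0.05 -0.04]
per row / 10 :
[-3.2  -0.06  0.15] [-0.04  0.04  3.66]
[-3.19  0.15  0.15] [-0.04  0.04  3.66]
[-3.18  0.35  0.15] [-0.04  0.04  3.66]
[-3.15  0.55  0.14] [-0.04  0.04  3.66]
[-3.11  0.75  0.14] [-0.04  0.04  3.66]
[-3.05  0.95  0.14] [-0.04  0.04  3.66]
[-2.99  1.14  0.14] [-0.04  0.04  3.66]
[-2.91  1.33  0.14] [-0.04  0.04  3.66]
[-2.82  1.51  0.14] [-0.04  0.04  3.66]
[-2.71  1.69  0.14] [-0.04  0.04  3.66]
total tool cm [-31.95  -0.57   1.49] deg [-0.41  0.36 36.57]
```

arm_command --series '[[[-3.3, -0.06, 0], [0, 0, 3.7], 1], [[-3.3, 0.15, 0], [0, 0, 3.7], 1], [[-3.3, 0.35, 0], [0, 0, 3.7], 1], [[-3.25, 0.55, 0], [0, 0, 3.7], 1], [[-3.2, 0.75, 0], [0, 0, 3.7], 1], [[-3.15, 0.95, 0.1], [0, 0, 3.7], 1], [[-3.05, 1.14, 0.2], [0, 0, 3.7], 1], [[-3.0, 1.33, 0.3], [0, 0, 3.7], 1], [[-2.9, 1.51, 0.4], [0, 0, 3.7], 1], [[-2.8, 1.69, 0.4], [0, 0, 3.7], 1]]'

```text
time_s: 2.6
ee_pos: [0.5016, -0.1148, 0.197]
tcp_rot: [-0.001, 0.757, 0.653, -0.006]
contact_force: [0.9, -0.1, 1.1]
opening: 0.0004
```

```bash
python3 - <<'E'
from h import *
rep(); plan([145,-8,60],0,10)
cv2.imwrite('pics/top1.png',vision.snapshot('top'))
cv2.imwrite('pics/scene1.png',vision.snapshot('scene'))
crop('pics/scene1.png',200,130,130,100,6,'pics/s1c.png')
E
```

```text
t 2.60 mould pos [166.6  -4.7 197. ] tilt -0.5 Fm [0.  0.9 1.1] open 0.4 mom [-0.05 -0.   -0.04]
per row / 10 :
[ 0.23 -0.03  1.37] [-0.06  0.05 -0.17]
[ 0.22 -0.03  1.37] [-0.06  0.05 -0.17]
[ 0.22 -0.03  1.37] [-0.06  0.05 -0.17]
[ 0.22 -0.03  1.37] [-0.06  0.05 -0.17]
[ 0.22 -0.03  1.37] [-0.06  0.05 -0.17]
[ 0.22 -0.03  1.37] [-0.06  0.05 -0.17]
[ 0.22 -0.03  1.37] [-0.06  0.05 -0.17]
[ 0.22 -0.03  1.37] [-0.06  0.05 -0.17]
[ 0.22 -0.03  1.37] [-0.06  0.05 -0.17]
[ 0.22 -0.03  1.37] [-0.06  0.05 -0.17]
total tool cm [ 2.26 -0.26 13.68] deg [-0.58  0.46 -1.72]
```

View pics/s1c.png

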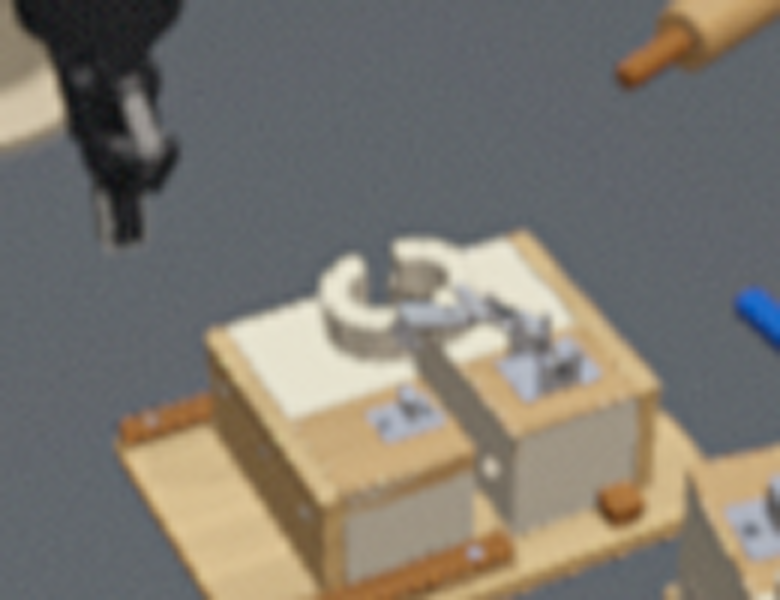

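```bash
python3 - <<'E'
from h import *
s,p,A=cur(); print((proj('scene',p)-[200,130])*6, proj('top',p))
u,v=proj('top',p)[0].astype(int)
crop('pics/top1.png',u-35,v-30,70,60,10,'pics/t1c.png'); print(u-35,v-30)
E
```

```text
[[126.07801643 278.29083602]] [[324.02813576 249.6932313 ]]
289 219
```

View pics/t1c.png

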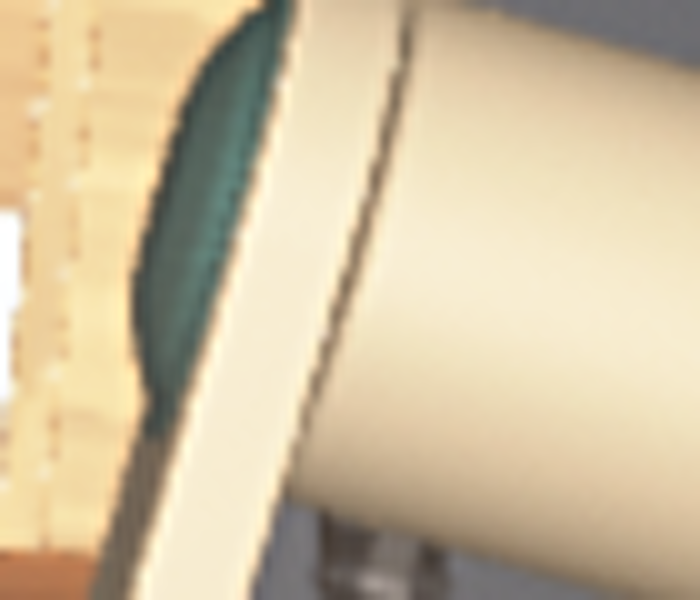

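arm_command --series '[[[0.22, -0.03, 1.4], [0, 0, -0.2], 1], [[0.22, -0.03, 1.4], [0, 0, -0.2], 1], [[0.22, -0.03, 1.4], [0, 0, -0.2], 1], [[0.22, -0.03, 1.4], [0, 0, -0.2], 1], [[0.22, -0.03, 1.4], [0, 0, -0.2], 1], [[0.22, -0.03, 1.4], [0, 0, -0.2], 1], [[0.22, -0.03, 1.4], [0, 0, -0.2], 1], [[0.22, -0.03, 1.4], [0, 0, -0.2], 1], [[0.22, -0.03, 1.4], [0, 0, -0.2], 1], [[0.2, -0.03, 1.0], [0, 0, 0], 1]]'

```text
time_s: 3.95
ee_pos: [0.498, -0.0908, 0.0497]
tcp_rot: [-0.003, 0.745, 0.667, -0.007]
contact_force: [1.1, 0.1, 0.6]
opening: 0.0001
```

```bash
python3 - <<'E'
from h import *
rep()
E
```

```text
t 3.95 mould pos [143.1 -11.   49.7] tilt -0.4 Fm [-0.3  1.1  0.6] open 0.1 mom [0.04 0.01 0.01]
```

```bash
python3 - <<'E'
from h import *
rep()
cv2.imwrite('pics/scene2.png',vision.snapshot('scene'))
rep()
s,p,A=cur()
im=cv2.imread('pics/scene2.png'); x0,y0,k=190,120,6
im=cv2.resize(im[y0:y0+100,x0:x0+130],None,fx=k,fy=k,interpolation=cv2.INTER_CUBIC)
for d in (0,-.019,-.054,-.073):
    u=((proj('scene',p+A.as_matrix()[:,2]*d)[0]-[x0,y0]+.5)*k).astype(int); cv2.circle(im,tuple(map(int,u)),3,(0,0,255),-1)
cv2.imwrite('pics/s2c.png',im)
E
```

```text
t 3.95 mould pos [143.1 -11.   49.7] tilt -0.4 Fm [-0.3  1.1  0.6] open 0.1 mom [0.04 0.01 0.01]
t 4.00 mould pos [142.8 -11.8  48.4] tilt -0.4 Fm [ 0.4 -0.5 -1.6] open -0.0 mom [0.02 0.   0.08]
```

View pics/s2c.png

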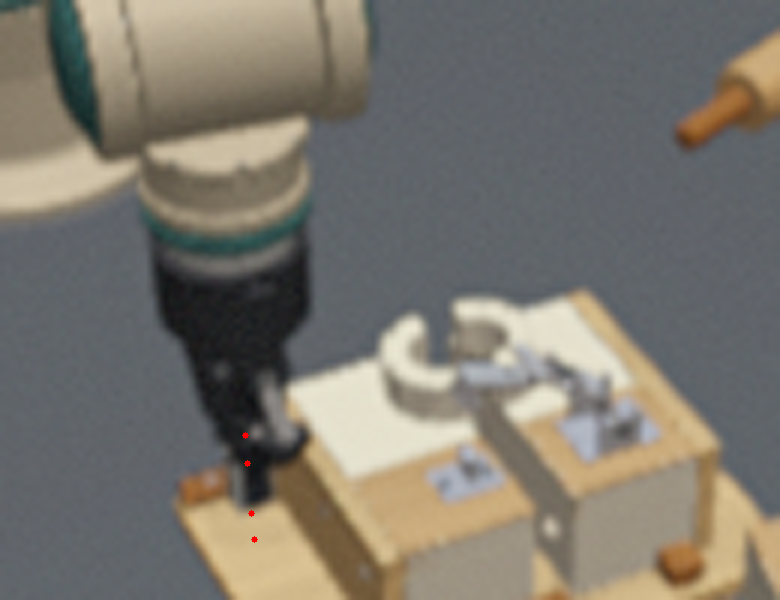

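```bash
python3 - <<'E'
from h import *
p=np.array([0.19347807, 0.48768607, 0.20496748])
for cam,src in (('top','pics/top0.png'),('scene','pics/scene0.png')):
    c=proj(cam,p)[0]; x0,y0=[int(max(0,v-35)) for v in c]; x0=min(x0,490)
    y0=min(y0,350); im=cv2.imread(src)[y0:y0+70,x0:x0+70]
    im=cv2.resize(im,None,fx=6,fy=6,interpolation=cv2.INTER_CUBIC)
    ax=np.array([.369,.929,0])
    for q in [p,p+[0,0,.013],p+[0,0,.019],p+[0,0,.073],p+[0,0,.013]+ax*.0425,p+[0,0,.013]-ax*.0425,]:
        u=((proj(cam,q)[0]-[x0,y0]+.5)*6).astype(int); cv2.circle(im,tuple(map(int,u)),3,(0,0,255),-1)
    cv2.imwrite(f'pics/g_{cam}.png',im)
a=cv2.imread('pics/g_top.png');b=cv2.imread('pics/g_scene.png')
h=max(a.shape[0],b.shape[0])
f=lambda i:np.pad(i,((0,h-i.shape[0]),(0,0),(0,0)))
cv2.imwrite('pics/g.png',cv2.resize(np.hstack([f(a),f(b)]),None,fx=.95,fy=.95))
E
```

```text
(no output)
```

View pics/g.png

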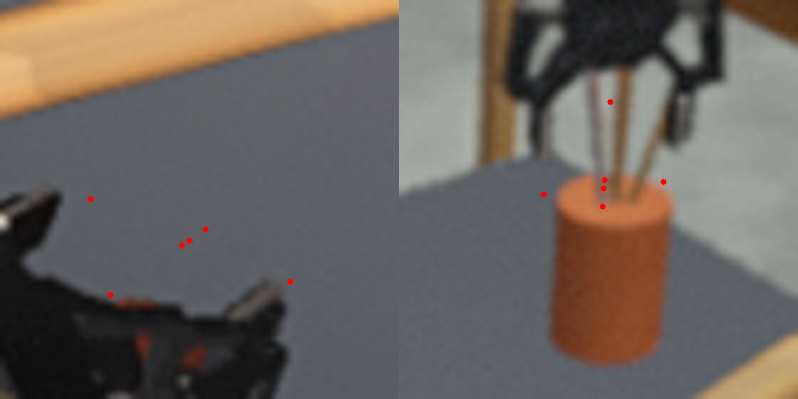

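```bash
python3 - <<'E'
from h import *
p=np.array([0.19347807, 0.48768607, 0.20496748])
ax=np.array([.369,.929,0])
off={}
for cam in ('top','scene'):
    c=proj(cam,p)[0]; x0,y0=[int(max(0,v-35)) for v in c]; x0=min(x0,490); y0=min(y0,350); off[cam]=np.array([x0,y0]); print(cam,x0,y0)
    print([ (proj(cam,p+[0,0,.013]+s*ax*.0425)[0]-[x0,y0])*5.7 for s in(1,-1)])
w=cv2.imread('pics/g_top.png').shape[1]*.95; print(w)
px=lambda cam,u,v:np.array([u-(w if cam=='scene' else 0),v])/5.7-.5+off[cam]
for t,s in (((55,193),(679,147)),((283,287),(541,152)),((55,193),(541,152)),((283,287),(679,147))):
    P,e=tri(px('scene',*s),px('top',*t)); print(P,e, P-p, (P-p)@ax)
E
```

```text
top 21 350
[array([ 87.47160623, 195.80050921]), array([287.1771134 , 279.29418398])]
scene 284 45
[array([261.62189329, 179.36893351]), array([142.44216706, 191.57712728])]
399.0
[0.22081124 0.52637393 0.24724731] 0.0021983103421936434 [0.02733317 0.03868786 0.04227983] 0.046026961580295137
[0.18906393 0.43415265 0.25569859] 0.0003333314043901455 [-0.00441414 -0.05353342  0.05073111] -0.05136136690795536
[0.20952786 0.47102128 0.2681455 ] 0.0875680577498333 [ 0.01604979 -0.01666479  0.06317802] -0.009559221950055997
[0.21439194 0.47290275 0.25402463] 0.09122858659771134 [ 0.02091387 -0.01478332  0.04905715] -0.006016488406109756
```

arm_command --series '[[[0, 0, 0.4], [0, 0, 0], 1], [[0, 0, 0.4], [0, 0, 0], 1], [[0, 0, 0.4], [0, 0, 0], 1], [[0, 0, 0.4], [0, 0, 0], 1], [[0, 0, 0.3], [0, 0, 0], 1], [[0, 0, 0.3], [0, 0, 0], 1], [[0, 0, 0.2], [0, 0, 0], 1], [[0, 0, 0.1], [0, 0, 0], 1], [[0, 0, 0], [0, 0, 0], 1], [[0, 0, 0], [0, 0, 0], 1]]'

```text
time_s: 5.25
ee_pos: [0.4979, -0.091, 0.023]
tcp_rot: [-0.002, 0.745, 0.667, -0.007]
contact_force: [-0.0, 0.6, 0.9]
opening: 0.0001
```

```bash
python3 - <<'E'
from h import *
rep()
cv2.imwrite('pics/scene3.png',vision.snapshot('scene'))
rep()
s,p,A=cur()
im=cv2.imread('pics/scene3.png'); x0,y0,k=200,150,8
im=cv2.resize(im[y0:y0+75,x0:x0+100],None,fx=k,fy=k,interpolation=cv2.INTER_CUBIC)
for d in (0,-.019,-.054,-.073):
    u=((proj('scene',p+A.as_matrix()[:,2]*d)[0]-[x0,y0]+.5)*k).astype(int); cv2.circle(im,tuple(map(int,u)),3,(0,0,255),-1)
cv2.imwrite('pics/s3c.png',im)
E
```

```text
t 5.25 mould pos [143.3 -11.2  23. ] tilt -0.4 Fm [-0.6 -0.1  0.9] open 0.1 mom [ 0.   -0.02 -0.03]
t 5.30 mould pos [143.3 -11.2  23. ] tilt -0.4 Fm [-1.6 -0.1 -0.7] open 0.1 mom [-0.01  0.01 -0.04]
```

View pics/s3c.png

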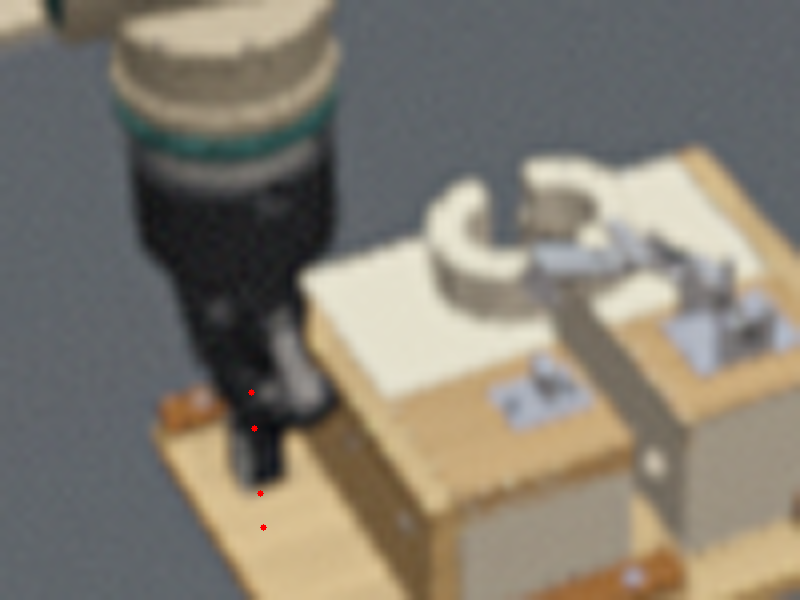

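arm_command --series '[[[0, 0, 0.15], [0, 0, 0], 1], [[0, 0, 0.15], [0, 0, 0], 1], [[0, 0, 0.15], [0, 0, 0], 1], [[0, 0, 0.15], [0, 0, 0], 1], [[0, 0, 0.1], [0, 0, 0], 1], [[0, 0, 0.1], [0, 0, 0], 1], [[0, 0, 0.1], [0, 0, 0], 1], [[0, 0, 0.05], [0, 0, 0], 1], [[0, 0, 0], [0, 0, 0], 1], [[0, 0, 0], [0, 0, 0], 1]]'

```text
time_s: 6.55
ee_pos: [0.4978, -0.091, 0.0128]
tcp_rot: [-0.002, 0.745, 0.667, -0.007]
contact_force: [-0.1, 1.2, -0.3]
opening: -0.0001
```

```bash
python3 - <<'E'
from h import *
rep()
E
```

```text
t 6.55 mould pos [143.4 -11.2  12.8] tilt -0.4 Fm [-1.1 -0.3 -0.3] open -0.1 mom [ 0.01  0.07 -0.  ]
```

arm_command --series '[[[0, 0, 0.15], [0, 0, 0], 1], [[0, 0, 0.15], [0, 0, 0], 1], [[0, 0, 0.15], [0, 0, 0], 1], [[0, 0, 0.15], [0, 0, 0], 1], [[0, 0, 0.15], [0, 0, 0], 1], [[0, 0, 0.15], [0, 0, 0], 1], [[0, 0, 0.1], [0, 0, 0], 1], [[0, 0, 0.1], [0, 0, 0], 1], [[0, 0, 0], [0, 0, 0], 1], [[0, 0, 0], [0, 0, 0], 1]]'

```text
time_s: 7.8
ee_pos: [0.4976, -0.0911, 0.0011]
tcp_rot: [-0.002, 0.745, 0.667, -0.007]
contact_force: [-0.5, -0.0, 0.2]
opening: -0.0003
```

```bash
python3 - <<'E'
from h import *
rep()
E
```

```text
t 7.80 mould pos [143.4 -11.4   1.1] tilt -0.4 Fm [ 0.1 -0.5  0.2] open -0.3 mom [0.01 0.04 0.01]
```

arm_command --series '[[[0, 0, 0.1], [0, 0, 0], 1], [[0, 0, 0.1], [0, 0, 0], 1], [[0, 0, 0.1], [0, 0, 0], 1], [[0, 0, 0.1], [0, 0, 0], 1], [[0, 0, 0.1], [0, 0, 0], 1], [[0, 0, 0.1], [0, 0, 0], 1], [[0, 0, 0.1], [0, 0, 0], 1], [[0, 0, 0.05], [0, 0, 0], 1], [[0, 0, 0], [0, 0, 0], 1], [[0, 0, 0], [0, 0, 0], 1]]'

```text
time_s: 9.05
ee_pos: [0.4976, -0.0911, -0.0069]
tcp_rot: [-0.002, 0.745, 0.667, -0.007]
contact_force: [0.8, -1.0, 0.6]
opening: -0.0003
```

```bash
python3 - <<'E'
from h import *
rep()
cv2.imwrite('pics/scene4.png',vision.snapshot('scene'))
s,p,A=cur()
im=cv2.imread('pics/scene4.png'); x0,y0,k=200,150,8
im=cv2.resize(im[y0:y0+75,x0:x0+100],None,fx=k,fy=k,interpolation=cv2.INTER_CUBIC)
for d in (0,-.019,-.054,-.073):
    u=((proj('scene',p+A.as_matrix()[:,2]*d)[0]-[x0,y0]+.5)*k).astype(int); cv2.circle(im,tuple(map(int,u)),3,(0,0,255),-1)
cv2.imwrite('pics/s4c.png',im)
E
```

```text
t 9.05 mould pos [143.5 -11.5  -6.9] tilt -0.4 Fm [0.9 0.9 0.6] open -0.3 mom [-0.04  0.01 -0.01]
```

View pics/s4c.png

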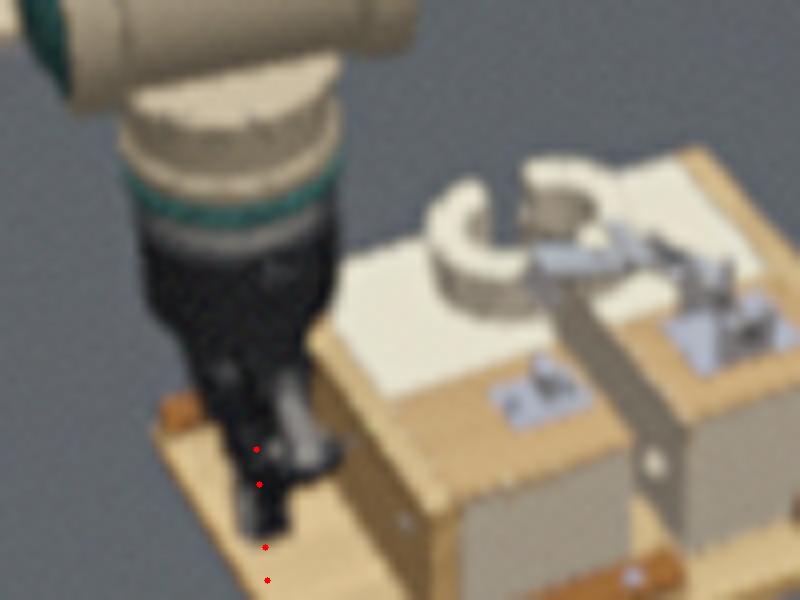

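arm_command --series '[[[0, 0, 0.1], [0, 0, 0], 1], [[0, 0, 0.1], [0, 0, 0], 1], [[0, 0, 0.1], [0, 0, 0], 1], [[0, 0, 0.1], [0, 0, 0], 1], [[0, 0, 0], [0, 0, 0], 1], [[0, 0, 0], [0, 0, 0], 1], [[0, 0, 0], [0, 0, 0], 1], [[0, 0, 0], [0, 0, 0], 1], [[0, 0, 0], [0, 0, 0], 1], [[0, 0, 0], [0, 0, 0], 1]]'

```text
time_s: 10.35
ee_pos: [0.4978, -0.0912, -0.0104]
tcp_rot: [-0.002, 0.745, 0.667, -0.007]
contact_force: [-0.1, -0.3, 0.5]
opening: 0.0002
```

```bash
python3 - <<'E'
from h import *
rep()
E
```

```text
t 10.35 mould pos [143.6 -11.2 -10.4] tilt -0.4 Fm [ 0.3 -0.1  0.5] open 0.2 mom [-0.03  0.07 -0.02]
```

```bash
python3 - <<'E'
from h import *
s,p,A=cur(); print(s['q'].round(3))
im=cv2.imread('pics/scene4.png'); x0,y0,k=205,165,12
im=cv2.resize(im[y0:y0+50,x0:x0+60],None,fx=k,fy=k,interpolation=cv2.INTER_CUBIC)
M=A.as_matrix(); t=p-M[:,2]*.027
for d,c in ((M[:,0]*.04,(0,0,255)),(M[:,1]*.04,(0,255,0)),(-M[:,2]*.05,(255,0,0))):
    u=[((proj('scene',q)[0]-[x0,y0]+.5)*k).astype(int) for q in (t,t+d)]
    cv2.line(im,tuple(map(int,u[0])),tuple(map(int,u[1])),c,2)
im=cv2.convertScaleAbs(im,alpha=1.6,beta=20)
cv2.imwrite('pics/s4d.png',im)
E
```

```text
[-0.249  0.202  1.689 -0.009  1.262 -0.135]
```

View pics/s4d.png

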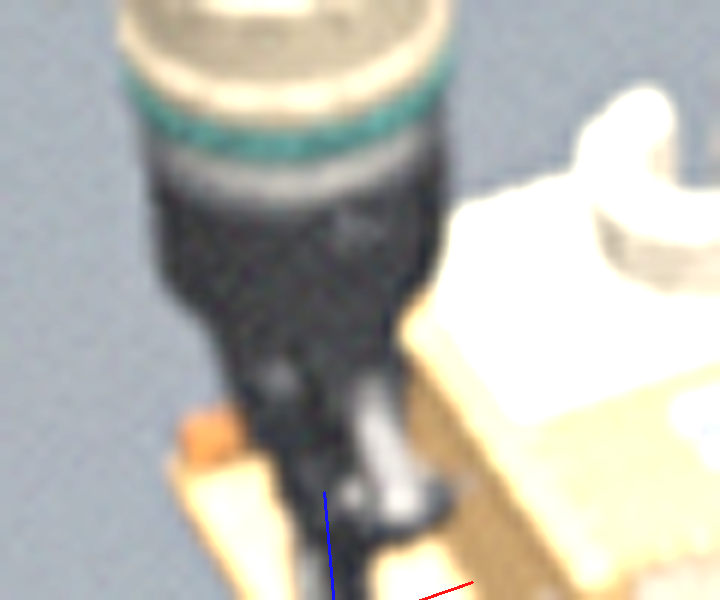

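```bash
python3 - <<'E'
from h import *
s,p,A=cur()
im=cv2.imread('pics/scene4.png'); x0,y0,k=205,165,10
im=cv2.resize(im[y0:y0+60,x0:x0+60],None,fx=k,fy=k,interpolation=cv2.INTER_CUBIC)
M=A.as_matrix()
for h in (.027,.06):
  t=p-M[:,2]*h
  for d,c in ((M[:,0]*.04,(0,0,255)),(M[:,1]*.04,(0,255,0)),(-M[:,1]*.04,(0,255,0))):
    u=[((proj('scene',q)[0]-[x0,y0]+.5)*k).astype(int) for q in (t,t+d)]
    cv2.line(im,tuple(map(int,u[0])),tuple(map(int,u[1])),c,2)
im=cv2.convertScaleAbs(im,alpha=1.6,beta=20)
cv2.imwrite('pics/s4e.png',im)
E
```

```text
(no output)
```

View pics/s4e.png

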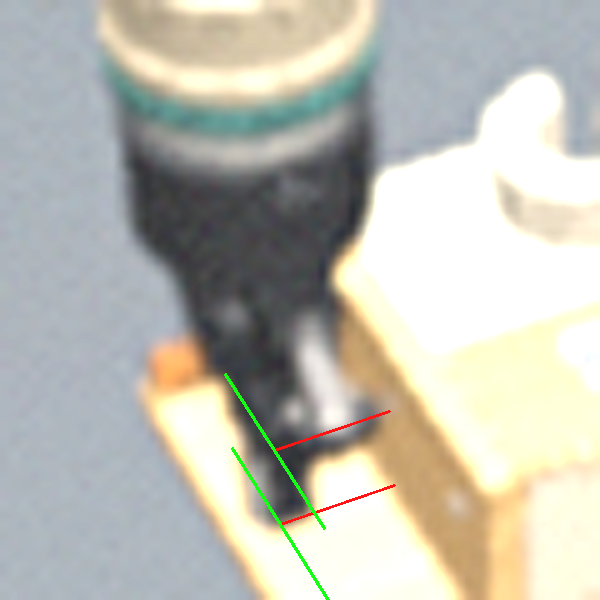

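arm_command --series '[[[0, 0, -0.8], [0, 0, 0], 1], [[0, 0, -0.8], [0, 0, 0], 1], [[0, 0, -0.9], [0, 0, 0], 1], [[0.4, 0, 0], [0, 0, 0], 1], [[0.4, 0, 0], [0, 0, 0], 1], [[0.4, 0, 0], [0, 0, 0], 1], [[0.2, 0, 0], [0, 0, 0], 1], [[0.2, 0, 0], [0, 0, 0], 1], [[0.2, 0, 0], [0, 0, 0], 1], [[0.2, 0, 0], [0, 0, 0], 1]]'

```text
time_s: 11.6
ee_pos: [0.5003, -0.0696, 0.0159]
tcp_rot: [-0.002, 0.745, 0.667, -0.007]
contact_force: [0.3, -0.0, 0.8]
opening: 0.0002
```

```bash
python3 - <<'E'
from h import *
rep()
E
```

```text
t 11.60 mould pos [121.8 -11.3  15.9] tilt -0.4 Fm [-0.   0.3  0.8] open 0.2 mom [-0.01 -0.05  0.02]
```

arm_command --series '[[[0.2, 0, 0], [0, 0, 0], 1], [[0.2, 0, 0], [0, 0, 0], 1], [[0.2, 0, 0], [0, 0, 0], 1], [[0.2, 0, 0], [0, 0, 0], 1], [[0.2, 0, 0], [0, 0, 0], 1], [[0.2, 0, 0], [0, 0, 0], 1], [[0.2, 0, 0], [0, 0, 0], 1], [[0.1, 0, 0], [0, 0, 0], 1], [[0.1, 0, 0], [0, 0, 0], 1], [[0.1, 0, 0], [0, 0, 0], 1]]'

```text
time_s: 12.85
ee_pos: [0.5013, -0.0664, 0.0175]
tcp_rot: [0.006, 0.748, 0.664, -0.016]
contact_force: [-1.0, -6.2, -0.4]
opening: 0.0001
```

```bash
python3 - <<'E'
from h import *
rep()
cv2.imwrite('pics/scene5.png',vision.snapshot('scene'))
crop('pics/scene5.png',205,160,110,80,7,'pics/s5c.png')
E
```

```text
t 12.85 mould pos [118.5 -10.7  17.5] tilt -1.9 Fm [ 6.2 -0.2 -0.4] open 0.1 mom [-0.06 -0.75  0.08]
```

View pics/s5c.png

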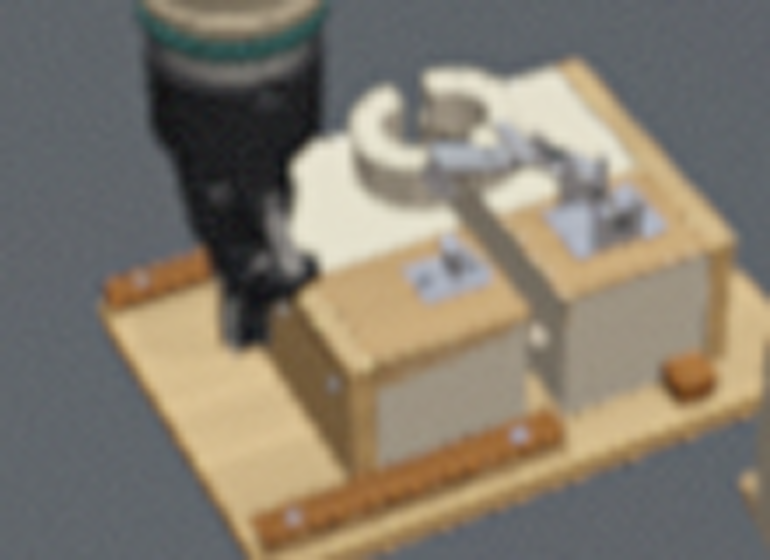

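```bash
python3 - <<'E'
from h import *
plan([110,-11,17],0,1)
E
```

```text
per row / 1 :
[ 0.85 -0.03  0.02] [-0.66  1.87 -0.07]
total tool cm [ 0.85 -0.03  0.02] deg [-0.66  1.87 -0.07]
```

arm_command --series '[[[0.3, 0, 0], [0, 0.5, 0], 1], [[0.3, 0, 0], [0, 0.5, 0], 1], [[0.3, 0, 0], [0, 0.5, 0], 1], [[0.3, 0, 0], [0, 0.5, 0], 1], [[0.3, 0, 0], [0, 0.5, 0], 1], [[0.3, 0, 0], [0, 0.5, 0], 1], [[0.3, 0, 0], [0, 0.5, 0], 1], [[0.3, 0, 0], [0, 0.5, 0], 1], [[0.3, 0, 0], [0, 0.5, 0], 1], [[0.3, 0, 0], [0, 0.5, 0], 1]]'

```text
time_s: 14.15
ee_pos: [0.5013, -0.0634, 0.0169]
tcp_rot: [-0.008, 0.752, 0.66, -0.001]
contact_force: [-2.3, -13.9, -0.3]
opening: 0.0001
```

```bash
python3 - <<'E'
from h import *
rep()
E
```

```text
t 14.15 mould pos [115.5 -10.9  16.9] tilt 0.5 Fm [14.1 -0.7 -0.3] open 0.1 mom [-0.05 -1.87  0.16]
```

```bash
python3 - <<'E'
from h import *
cv2.imwrite('pics/scene6.png',vision.snapshot('scene'))
cv2.imwrite('pics/top6.png',vision.snapshot('top'))
im=np.hstack([cv2.imread('pics/scene5.png')[170:230,210:270],cv2.imread('pics/scene6.png')[170:230,210:270]])
im=cv2.convertScaleAbs(cv2.resize(im,None,fx=6.6,fy=6.6,interpolation=cv2.INTER_CUBIC),alpha=1.5,beta=15)
cv2.imwrite('pics/s6c.png',im)
crop('pics/top6.png',190,185,140,110,5.7,'pics/t6c.png')
E
```

```text
(no output)
```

View pics/s6c.png

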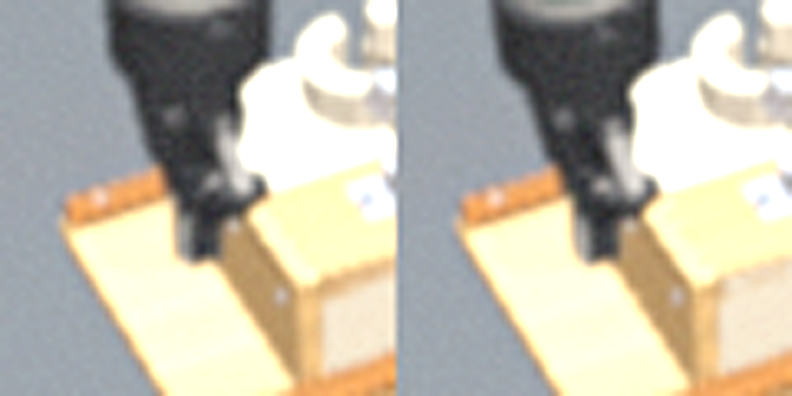

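View pics/t6c.png

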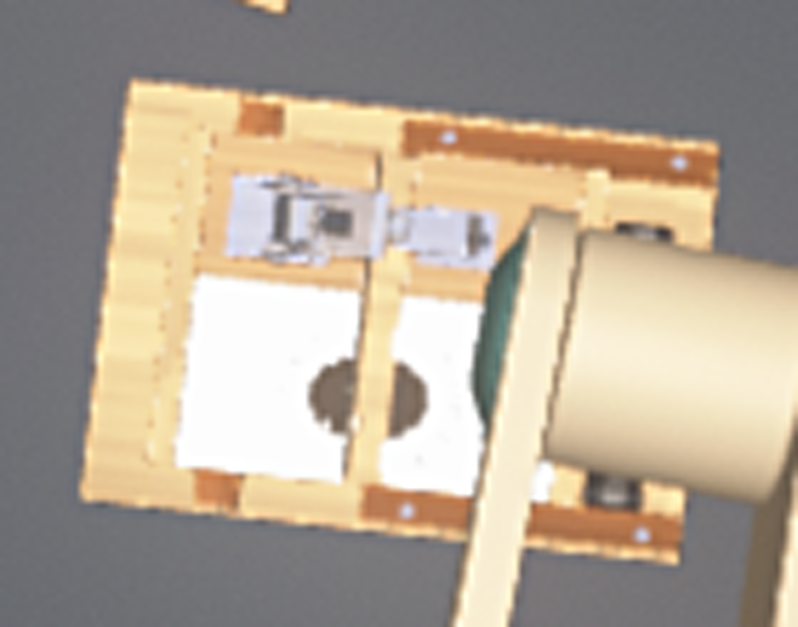

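arm_command --series '[[[0.35, 0, 0], [0, 0.3, 0], 1], [[0.35, 0, 0], [0, 0.3, 0], 1], [[0.35, 0, 0], [0, 0.3, 0], 1], [[0.35, 0, 0], [0, 0.3, 0], 1], [[0.35, 0, 0], [0, 0.3, 0], 1], [[0.35, 0, 0], [0, 0.3, 0], 1], [[0.35, 0, 0], [0, 0.3, 0], 1], [[0.35, 0, 0], [0, 0.3, 0], 1], [[0.35, 0, 0], [0, 0.3, 0], 1], [[0.35, 0, 0], [0, 0.3, 0], 1]]'

```text
time_s: 15.5
ee_pos: [0.5009, -0.0641, 0.0171]
tcp_rot: [-0.005, 0.757, 0.654, -0.006]
contact_force: [-3.0, -17.7, 0.3]
opening: 0.0003
```

```bash
python3 - <<'E'
from h import *
rep()
E
```

```text
t 15.50 mould pos [116.3 -11.3  17.1] tilt -0.1 Fm [18.  -0.9  0.3] open 0.3 mom [-0.12 -2.28  0.24]
```

```bash
python3 - <<'E'
from h import *
cv2.imwrite('pics/top7.png',vision.snapshot('top'))
a=[cv2.imread(f'pics/top{i}.png')[205:280,240:290] for i in (0,6,7)]
cv2.imwrite('pics/cmp7.png',cv2.resize(np.hstack(a),None,fx=5.3,fy=5.3,interpolation=cv2.INTER_CUBIC))
E
```

```text
(no output)
```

View pics/cmp7.png

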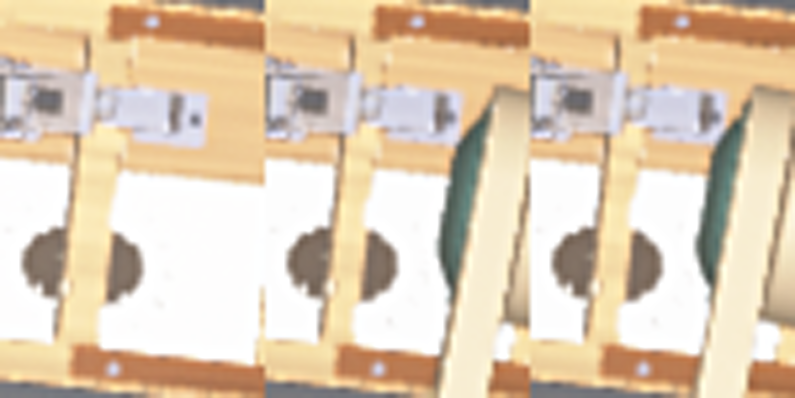

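```bash
python3 - <<'E'
from h import *
plan([122,-2,3],15,8)
E
```

```text
per row / 8 :
[-0.07  0.12  0.17] [-0.08  1.89 -0.22]
[-0.07  0.12  0.17] [-0.08  1.89 -0.22]
[-0.08  0.12  0.17] [-0.08  1.89 -0.22]
[-0.09  0.12  0.17] [-0.08  1.89 -0.22]
[-0.09  0.12  0.16] [-0.08  1.89 -0.22]
[-0.1   0.12  0.16] [-0.08  1.89 -0.22]
[-0.1   0.12  0.16] [-0.08  1.89 -0.22]
[-0.11  0.12  0.15] [-0.08  1.89 -0.22]
total tool cm [-0.54  0.97  1.39] deg [-0.65 15.11 -1.74]
```

arm_command --series '[[[-0.5, 0.1, 0], [0, 0, -0.2], 1], [[-0.1, 0.12, 0.15], [0, 1.9, -0.2], 1], [[-0.1, 0.12, 0.17], [0, 1.9, -0.2], 1], [[-0.1, 0.12, 0.17], [0, 1.9, -0.2], 1], [[-0.1, 0.12, 0.17], [0, 1.9, -0.2], 1], [[-0.1, 0.12, 0.17], [0, 1.9, -0.2], 1], [[-0.1, 0.12, 0.17], [0, 1.9, -0.2], 1], [[-0.1, 0.12, 0.17], [0, 1.9, -0.2], 1], [[-0.1, 0.12, 0.15], [0, 1.9, -0.2], 1], [[0, 0, 0], [0, 0, 0], 1]]'

```text
time_s: 16.8
ee_pos: [0.5103, -0.0771, 0.0015]
tcp_rot: [-0.098, 0.739, 0.659, 0.102]
contact_force: [0.3, -0.5, 0.2]
opening: -0.0
```

```bash
python3 - <<'E'
from h import *
rep(); plan([108,-2,0],15,5)
cv2.imwrite('pics/scene8.png',vision.snapshot('scene'))
crop('pics/scene8.png',205,160,110,80,7,'pics/s8c.png')
E
```

```text
t 16.80 mould pos [128.   -0.5   1.5] tilt 16.3 Fm [0.4 0.4 0.2] open -0.0 mom [ 0.04 -0.1   0.01]
per row / 5 :
[ 0.38 -0.03  0.14] [-0.13 -0.26  0.01]
[ 0.38 -0.03  0.14] [-0.13 -0.26  0.01]
[ 0.38 -0.03  0.14] [-0.13 -0.26  0.01]
[ 0.38 -0.03  0.14] [-0.13 -0.26  0.01]
[ 0.38 -0.03  0.14] [-0.13 -0.26  0.01]
total tool cm [ 1.88 -0.14  0.71] deg [-0.66 -1.29  0.03]
```

View pics/s8c.png

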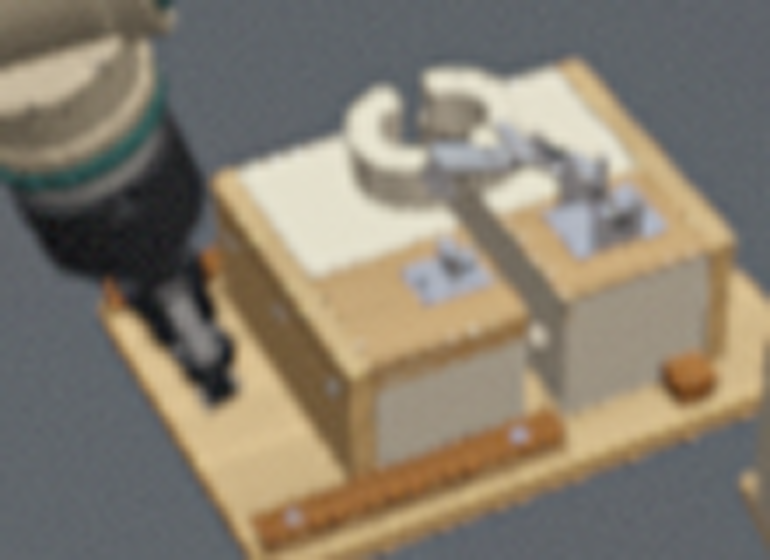

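arm_command --series '[[[0.4, 0, 0.12], [0, 0, 0], 1], [[0.4, 0, 0.12], [0, 0, 0], 1], [[0.4, 0, 0.12], [0, 0, 0], 1], [[0.35, 0, 0.1], [0, 0, 0], 1], [[0.3, 0, 0.09], [0, 0, 0], 1], [[0.3, 0, 0.09], [0, 0, 0], 1], [[0.3, 0, 0.09], [0, 0, 0], 1], [[0.3, 0, 0.09], [0, 0.2, 0], 1], [[0.3, 0, 0.09], [0, 0.2, 0], 1], [[0.3, 0, 0.09], [0, 0.2, 0], 1]]'

```text
time_s: 18.1
ee_pos: [0.515, -0.0413, 0.0021]
tcp_rot: [-0.1, 0.738, 0.659, 0.105]
contact_force: [-0.5, -5.7, 0.6]
opening: -0.0002
```

```bash
python3 - <<'E'
from h import *
rep()
E
```

```text
t 18.10 mould pos [92.   0.   2.1] tilt 16.6 Fm [5.7 0.2 0.6] open -0.2 mom [ 0.   -0.81  0.01]
```

arm_command --series '[[[0.2, 0, 0.06], [0, 0.1, 0], 1], [[0.2, 0, 0.06], [0, 0.1, 0], 1], [[0.2, 0, 0.06], [0, 0.1, 0], 1], [[0.2, 0, 0.06], [0, 0.1, 0], 1], [[0.2, 0, 0.06], [0, 0.1, 0], 1], [[0.2, 0, 0.06], [0, 0.1, 0], 1], [[0.2, 0, 0.06], [0, 0.1, 0], 1], [[0.2, 0, 0.06], [0, 0.1, 0], 1], [[0.2, 0, 0.06], [0, 0.1, 0], 1], [[0.2, 0, 0.06], [0, 0.1, 0], 1]]'

```text
time_s: 19.35
ee_pos: [0.5155, -0.0366, 0.0021]
tcp_rot: [-0.095, 0.741, 0.657, 0.1]
contact_force: [-3.5, -14.2, 2.9]
opening: 0.0
```

```bash
python3 - <<'E'
from h import *
rep()
cv2.imwrite('pics/scene9.png',vision.snapshot('scene'))
cv2.imwrite('pics/top9.png',vision.snapshot('top'))
crop('pics/scene9.png',205,160,110,80,7,'pics/s9c.png')
crop('pics/top9.png',190,185,140,110,5.7,'pics/t9c.png')
E
```

```text
t 19.35 mould pos [87.3  0.   2.1] tilt 15.9 Fm [14.5 -1.8  2.9] open 0.0 mom [-0.42 -2.33  0.16]
```

View pics/s9c.png

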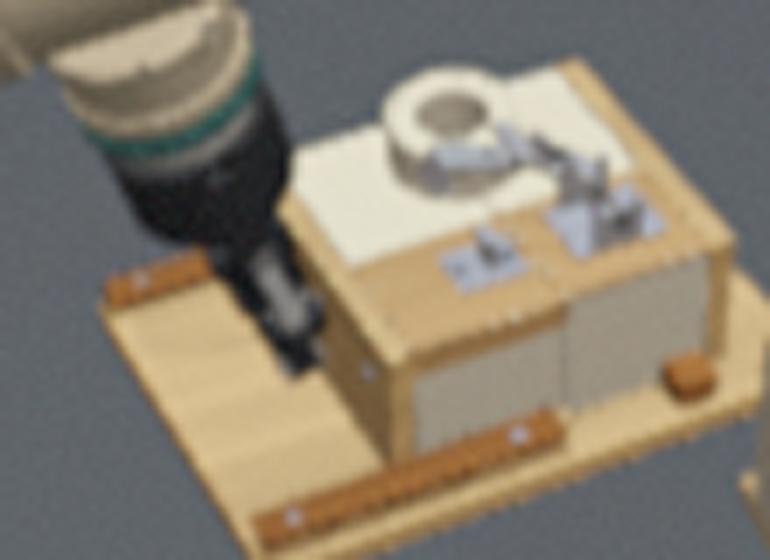

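View pics/t9c.png

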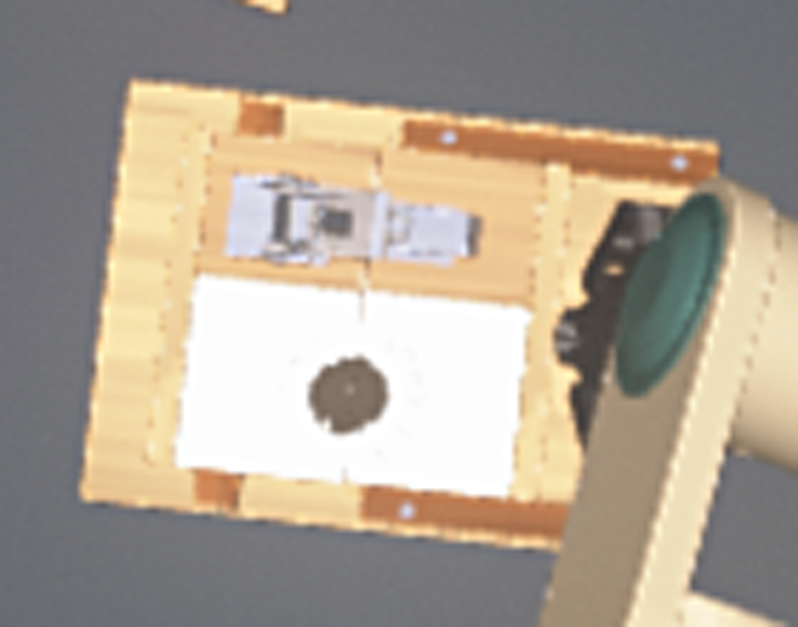

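```bash
python3 - <<'E'
from h import *
crop('pics/scene9.png',255,168,50,36,16,'pics/s9z.png')
crop('pics/top9.png',222,208,64,34,12,'pics/t9z.png')
E
python3 ov.py 9 0 2.2 0.33 70 pics/o9.png
```

```text
(597, 455, 3)
```

View pics/s9z.png

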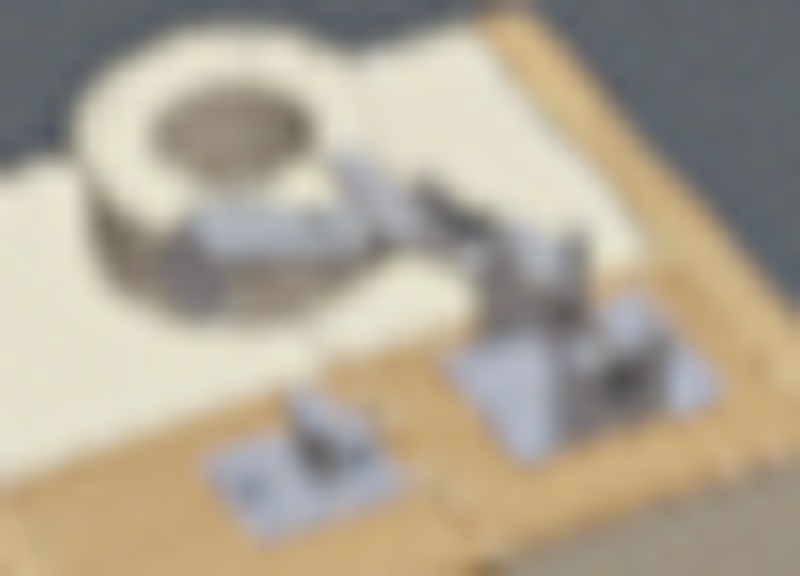

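View pics/t9z.png

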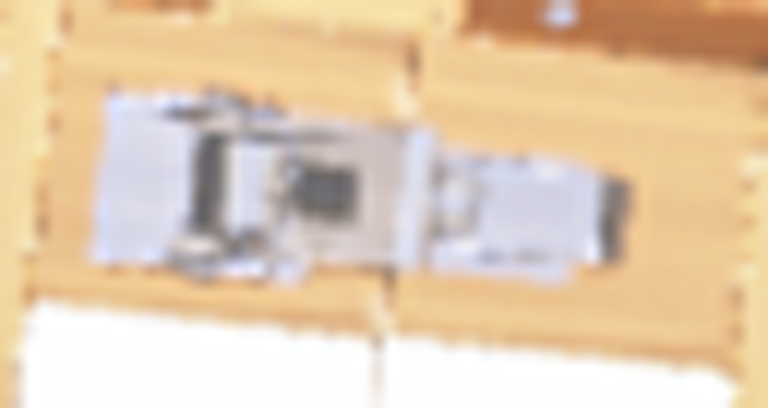

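View pics/o9.png

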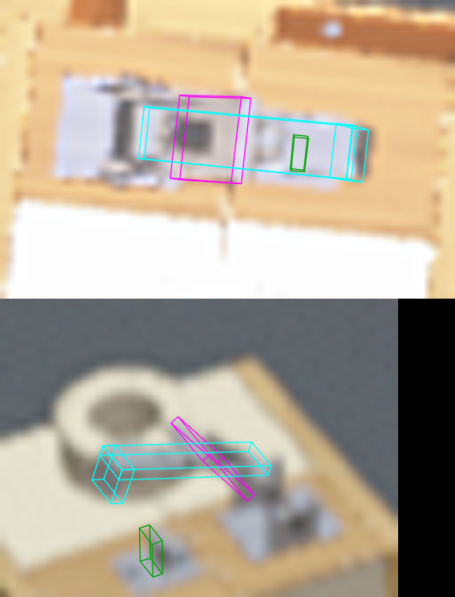

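```bash
python3 - <<'E'
from h import *
plan([95,5,155],15,6); 
E
```

```text
per row / 6 :
[ 0.57  0.06 -2.49] [-0.08 -0.14 -0.03]
total tool cm [  3.44   0.37 -14.92] deg [-0.46 -0.87 -0.2 ]
```

arm_command --series '[[[-0.6, 0, -0.2], [0, 0, 0], 1], [[0.5, 0.05, -2.6], [0, 0, 0], 1], [[0.65, 0.05, -2.6], [0, 0, 0], 1], [[0.65, 0.05, -2.6], [0, 0, 0], 1], [[0.65, 0.05, -2.6], [0, 0, 0], 1], [[0.65, 0.05, -2.6], [0, 0, 0], 1], [[0.65, 0.05, -2.6], [0, 0, 0], 1], [[2.2, 1.1, 0.6], [0, 0, 0], 1], [[2.2, 1.1, 0.6], [0, 0, 0], 1], [[2.2, 1.1, 0.6], [0, 0, 0], 1]]'

```text
time_s: 20.7
ee_pos: [0.5587, 0.0226, 0.169]
tcp_rot: [-0.103, 0.738, 0.658, 0.105]
contact_force: [-0.7, 0.6, -0.4]
opening: -0.0001
```

```bash
python3 - <<'E'
from h import *
rep(); plan([25,38,150],15,2); plan([25,38,93],15,1)
E
```

```text
t 20.70 mould pos [ 23.4  36.  169. ] tilt 17.0 Fm [-0.5 -0.7 -0.4] open -0.1 mom [ 0.04 -0.12  0.02]
per row / 2 :
[-0.35  0.11  0.89] [-0.42 -0.98  0.  ]
[-0.34  0.11  0.89] [-0.42 -0.98  0.  ]
total tool cm [-0.7   0.23  1.77] deg [-0.84 -1.95  0.  ]
per row / 1 :
[-2.37  0.31  7.22] [-0.84 -1.95  0.  ]
total tool cm [-2.37  0.31  7.22] deg [-0.84 -1.95  0.  ]
```

```bash
cat > look.py <<'E'
import sys
from h import *
n=sys.argv[1]; lev,claw=map(float,sys.argv[2:4]) if len(sys.argv)>3 else (None,None)
s,p,A=cur()
cv2.imwrite(f'pics/scene{n}.png',vision.snapshot('scene'))
im=cv2.imread(f'pics/scene{n}.png'); x0,y0,k=240,135,10
im=cv2.resize(im[y0:y0+60,x0:x0+75],None,fx=k,fy=k,interpolation=cv2.INTER_CUBIC)
sh=np.array([1.5,0])
if len(sys.argv)>3:
  S,C,*_=latch(lev,claw,71.5)
  for SS,c in ((S,(255,0,255)),(C,(255,255,0))):
    for a,b in SS:
        q=((proj('scene',W(np.array([a,b])))+sh-[x0,y0]+.5)*k).astype(int)
        cv2.line(im,tuple(map(int,q[0])),tuple(map(int,q[1])),c,1,cv2.LINE_AA)
M=A.as_matrix()
for d in (.0,.027,.046):
    u=((proj('scene',p-M[:,2]*d)[0]-[x0,y0]+.5)*k).astype(int); cv2.circle(im,tuple(map(int,u)),4,(0,0,255),1)
im=cv2.convertScaleAbs(im,alpha=1.3,beta=15)
cv2.imwrite(f'pics/l{n}.png',im); rep()
E
python3 look.py 10
```

```text
t 20.75 mould pos [ 20.8  36.5 169. ] tilt 17.0 Fm [-2.6 -0.9  1. ] open -0.1 mom [ 0.04 -0.04  0.05]
```

View pics/l10.png

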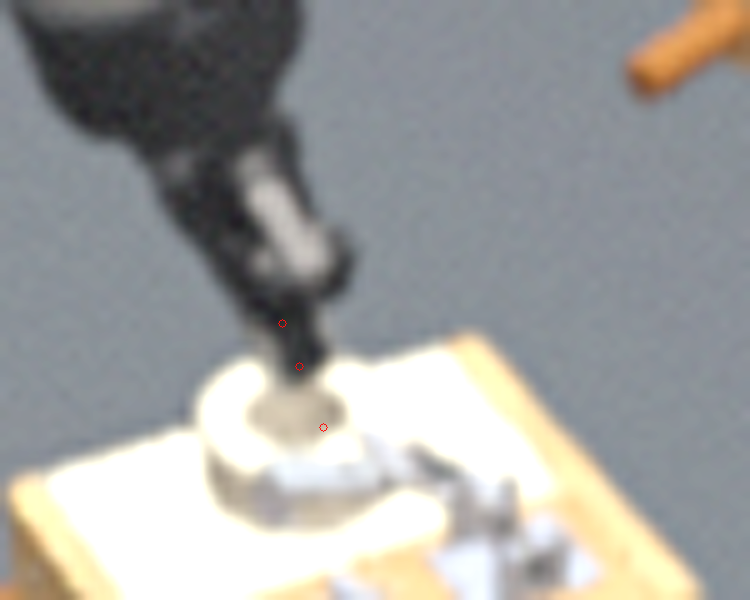

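arm_command --series '[[[-0.27, 0.02, 0.72], [-0.1, -0.2, 0], 1], [[-0.27, 0.02, 0.72], [-0.1, -0.2, 0], 1], [[-0.27, 0.02, 0.72], [-0.1, -0.2, 0], 1], [[-0.27, 0.02, 0.72], [-0.1, -0.2, 0], 1], [[-0.27, 0.02, 0.72], [-0.1, -0.2, 0], 1], [[-0.27, 0.02, 0.72], [-0.1, -0.2, 0], 1], [[-0.27, 0.02, 0.72], [-0.1, -0.2, 0], 1], [[-0.27, 0.02, 0.72], [0, 0, 0], 1], [[-0.2, 0, 0.6], [0, 0, 0], 1], [[0, 0, 0], [0, 0, 0], 1]]'

```text
time_s: 22.0
ee_pos: [0.5584, 0.0196, 0.0951]
tcp_rot: [-0.092, 0.74, 0.659, 0.1]
contact_force: [0.2, 0.1, 0.0]
opening: -0.0001
```

```bash
python3 look.py 11 2.2 -.2; python3 - <<'E'
from h import *
plan([25.5,38,95],15,2)
E
```

```text
t 22.05 mould pos [26.4 36.2 95.5] tilt 15.7 Fm [-0.  -1.1  0.5] open 0.3 mom [-0.04 -0.09  0.07]
per row / 2 :
[0.04 0.09 0.03] [-0.14 -0.33  0.04]
total tool cm [0.07 0.18 0.07] deg [-0.27 -0.65  0.08]
```

View pics/l11.png

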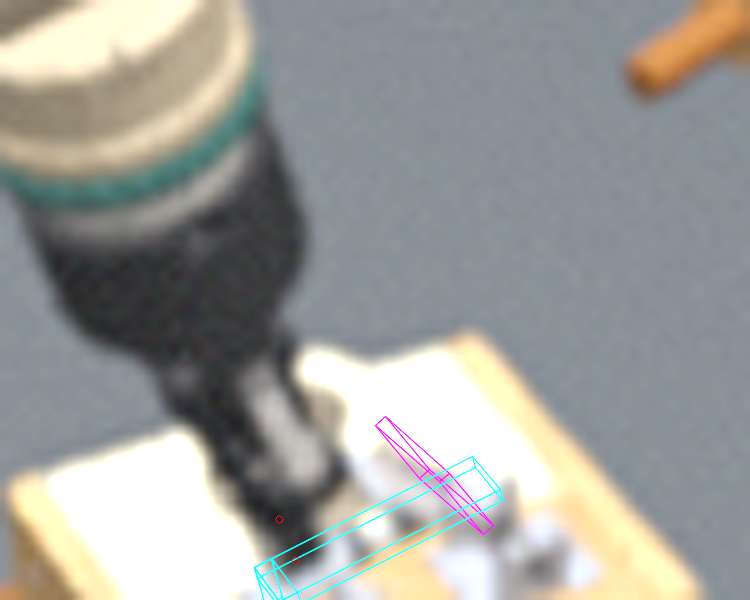

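arm_command --series '[[[-0.3, 0.1, -1.5], [-0.1, 0, 0], 1], [[-0.8, 0.1, -2], [-0.1, 0, 0], 1], [[-1.5, 0, -2.5], [0, 0, 0], 0.2], [[-2, 0, -2.5], [0, 0, 0], 0.2], [[-2, 0, -2], [0, 0, 0], 0.2], [[-1, 0, -1], [0, 0, 0], 0.2], [[0, 0, 0], [0, 0, 0], 0.2], [[0, 0, 0], [0, 0, 0], 0.2], [[0, 0, 0], [0, 0, 0], 0.2], [[0, 0, 0], [0, 0, 0], 0.2]]'

```text
time_s: 23.3
ee_pos: [0.5496, -0.0874, 0.1956]
tcp_rot: [-0.088, 0.739, 0.66, 0.103]
contact_force: [0.6, 0.1, -0.2]
opening: 0.0341
```

```bash
python3 look.py 12; python3 - <<'E'
from h import *
cv2.imwrite('pics/top12.png',vision.snapshot('top'))
crop('pics/top12.png',222,205,64,40,12,'pics/t12z.png')
crop('pics/scene12.png',255,168,50,36,16,'pics/s12z.png')
E
```

```text
t 23.35 mould pos [133.7  39.7 195.6] tilt 15.6 Fm [-0.2 -0.1  0. ] open 34.2 mom [-0.01 -0.13  0.01]
```

View pics/s12z.png

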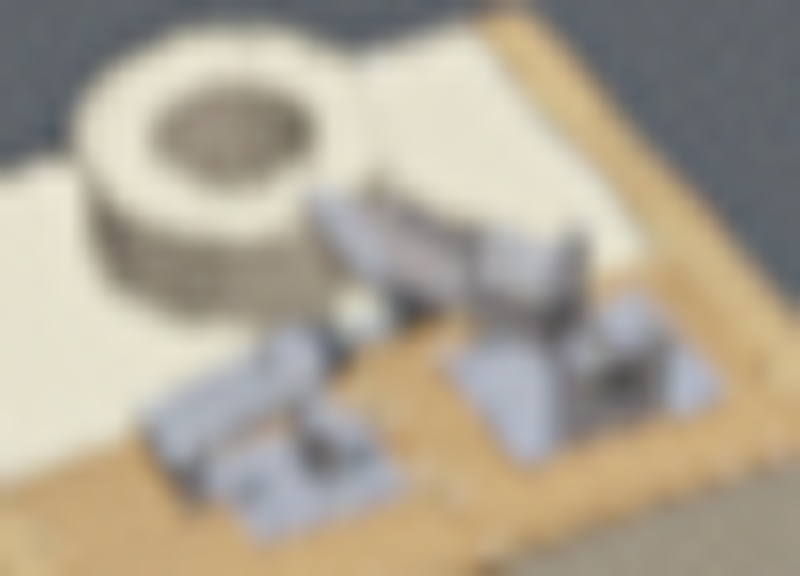

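View pics/t12z.png

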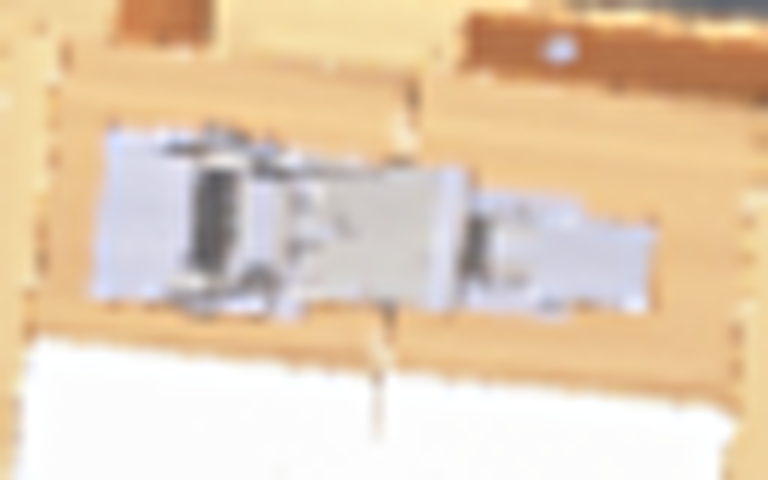

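```bash
cat > ov2.py <<'E'
import sys
from h import *
tag=sys.argv[1]; lev,claw,D=map(float,sys.argv[2:5]); out=sys.argv[5]
S,C,*_=latch(lev,claw,D); K=box(17,22,32,44,90,109)+box(17,24.5,32,44,105,109)
ims=[]
for cam,x0,y0,w,h,sh in (('top',222,205,64,40,(0,-.5)),('scene',255,168,50,40,(1.5,0))):
    k=12; im=cv2.imread(f'pics/{cam}{tag}.png')[y0:y0+h,x0:x0+w]; im=cv2.resize(im,None,fx=k,fy=k,interpolation=cv2.INTER_CUBIC)
    for SS,c in ((S,(255,0,255)),(C,(255,255,0)),(K,(0,160,0))):
        for a,b in SS:
            p=((proj(cam,W(np.array([a,b])))+sh-[x0,y0]+.5)*k).astype(int); cv2.line(im,tuple(map(int,p[0])),tuple(map(int,p[1])),c,1,cv2.LINE_AA)
    ims.append(cv2.resize(im,None,fx=.58,fy=.58,interpolation=cv2.INTER_AREA))
cv2.imwrite(out,np.hstack(ims))
E
python3 ov2.py 12 2.45 -0.2 71.5 pics/a1.png; python3 ov2.py 12 2.4 -0.3 71.5 pics/a2.png
python3 -c "
import cv2,numpy as np
cv2.imwrite('pics/a12.png',np.vstack([cv2.imread('pics/a1.png'),cv2.imread('pics/a2.png')]))"
```

```text
(no output)
```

View pics/a12.png

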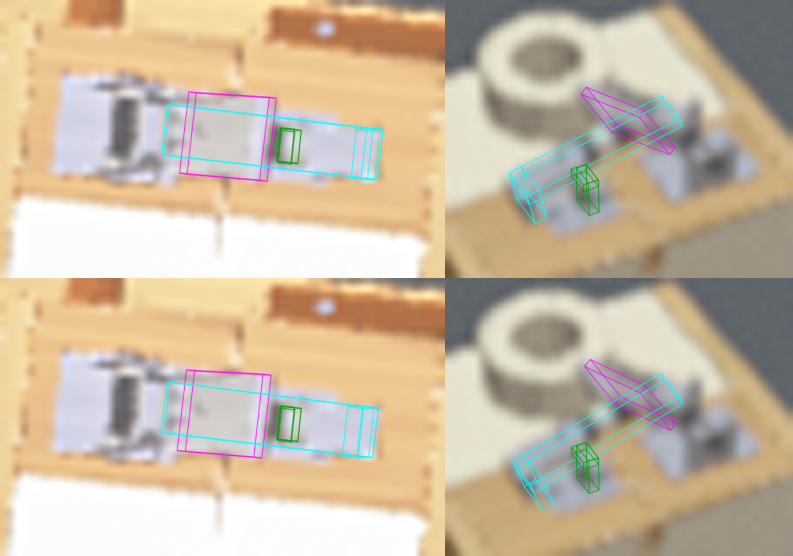

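```bash
python3 - <<'E'
from h import *
plan([37.4,39,141],16,4); plan([20.8,39,83.4],16,1)
E
```

```text
per row / 4 :
[ 1.96 -0.02  1.96] [0.08 0.11 0.08]
total tool cm [ 7.82 -0.08  7.86] deg [0.32 0.42 0.31]
per row / 1 :
[ 7.88 -0.11 13.85] [0.32 0.42 0.31]
total tool cm [ 7.88 -0.11 13.85] deg [0.32 0.42 0.31]
```

arm_command --series '[[[2, 0, 2], [0.1, 0.1, 0], 0.2], [[2, 0, 2], [0.1, 0.1, 0], 0.2], [[2, 0, 2], [0, 0.1, 0], 0.2], [[1.9, 0, 1.9], [0, 0, 0], 0.2], [[0, 0, 0], [0, 0, 0], 0.2], [[0, 0, 1.2], [0, 0, 0], 0.2], [[0, 0, 1.2], [0, 0, 0], 0.2], [[0, 0, 1.2], [0, 0, 0], 0.2], [[0, 0, 1], [0, 0, 0], 0.2], [[0, 0, 0], [0, 0, 0], 0.2]]'

```text
time_s: 24.65
ee_pos: [0.5627, 0.0235, 0.092]
tcp_rot: [-0.09, 0.739, 0.659, 0.104]
contact_force: [-0.3, 0.4, -0.0]
opening: 0.0342
```

```bash
python3 look.py 13 2.42 -0.23; python3 - <<'E'
from h import *
plan([20.8,39,83.4],16,1)
E
```

```text
t 24.70 mould pos [22.1 40.2 92.5] tilt 15.8 Fm [-0.4 -0.2  0.7] open 34.2 mom [-0.01 -0.11 -0.03]
per row / 1 :
[-0.13 -0.12  0.91] [0.18 0.17 0.2 ]
total tool cm [-0.13 -0.12  0.91] deg [0.18 0.17 0.2 ]
```

View pics/l13.png

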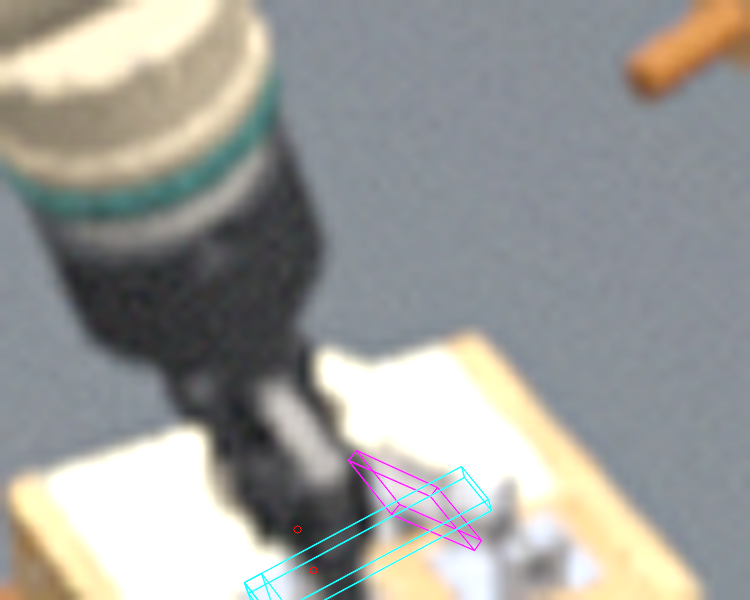

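arm_command --series '[[[-0.05, -0.06, 0.5], [0, 0, 0.1], 0.2], [[-0.05, -0.06, 0.4], [0, 0, 0.1], 0.2], [[0, 0, 0], [0, 0, 0], 0.5], [[0, 0, 0], [0, 0, 0], 1], [[0, 0, 0], [0, 0, 0], 1], [[0, 0, 0], [0, 0, 0], 1], [[0, 0, 0], [0, 0, 0], 1], [[0, 0, 0], [0, 0, 0], 1], [[0, 0, 0], [0, 0, 0], 1], [[0, 0, 0], [0, 0, 0], 1]]' --newtons 20

```text
time_s: 25.95
ee_pos: [0.5618, 0.0248, 0.0839]
tcp_rot: [-0.09, 0.74, 0.658, 0.104]
contact_force: [-2.4, -0.3, -0.5]
opening: 0.0172
```

```bash
python3 look.py 14
```

```text
t 26.00 mould pos [20.8 38.7 83.9] tilt 15.8 Fm [ 0.3 -2.4 -0.9] open 17.2 mom [-0.27 -0.18  0.1 ]
```

View pics/l14.png

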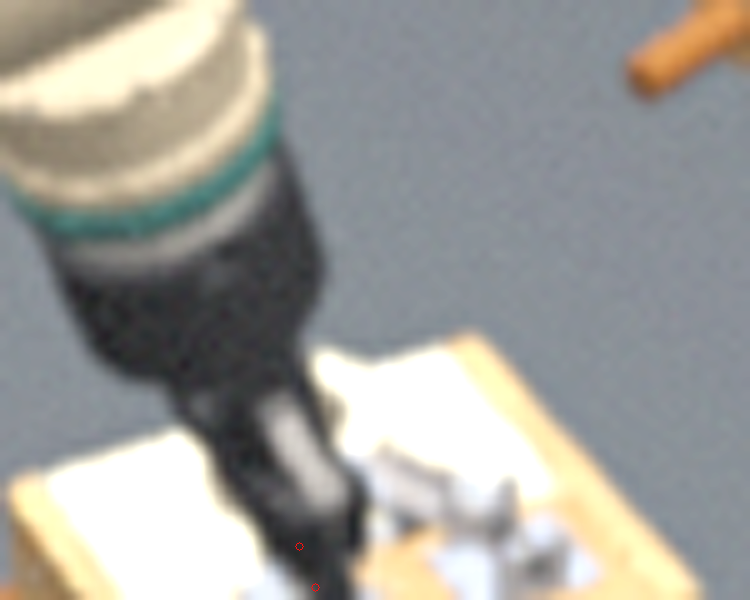

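```bash
python3 - <<'E'
from h import *
plan([18.8,38.3,81],19,3)
T=tgt(19)
a=W([18.8,38.3,81])[0];b=W([12.5,38.3,84])[0];c=W([5.8,38.3,85.9])[0]
print(T.inv().apply(b-a)*100,T.inv().apply(c-b)*100)
E
```

```text
per row / 3 :
[ 0.04 -0.01  0.11] [ 0.06  1.06 -0.  ]
[ 0.04 -0.01  0.11] [ 0.06  1.06 -0.  ]
[ 0.03 -0.01  0.11] [ 0.06  1.06 -0.  ]
total tool cm [ 0.12 -0.04  0.33] deg [ 0.17  3.19 -0.  ]
[ 6.93347149e-01  5.12231124e-15 -7.85476354e-02] [ 6.95355395e-01 -6.96798752e-17  3.84821341e-02]
```

arm_command --series '[[[0.04, -0.03, 0.11], [0, 1.06, 0], 1], [[0.04, -0.02, 0.11], [0, 1.06, 0], 1], [[0.04, 0, 0.11], [0, 1.06, 0], 1], [[0.23, 0, -0.03], [0, 0, 0], 1], [[0.23, 0, -0.03], [0, 0, 0], 1], [[0.23, 0, -0.02], [0, 0, 0], 1], [[0.23, 0, 0.01], [0, 0, 0], 1], [[0.23, 0, 0.01], [0, 0, 0], 1], [[0.23, 0, 0.02], [0, 0, 0], 1], [[0, 0, 0], [0, 0, 0], 1]]'

```text
time_s: 27.25
ee_pos: [0.5631, 0.0375, 0.0857]
tcp_rot: [-0.108, 0.738, 0.654, 0.124]
contact_force: [-2.7, -2.7, -0.3]
opening: 0.0176
```

```bash
python3 look.py 15; python3 - <<'E'
from h import *
cv2.imwrite('pics/top15.png',vision.snapshot('top'))
crop('pics/top15.png',200,195,110,70,7,'pics/t15z.png')
plan([-2.6,38.3,84],19,3)
E
```

```text
t 27.30 mould pos [ 8.1 38.6 85.6] tilt 18.9 Fm [ 1.8 -2.3  0.6] open 16.9 mom [-0.25 -0.49  0.09]
per row / 3 :
[ 0.32 -0.01  0.17] [ 0.08  0.02 -0.04]
total tool cm [ 0.96 -0.04  0.5 ] deg [ 0.24  0.05 -0.13]
```

View pics/l15.png

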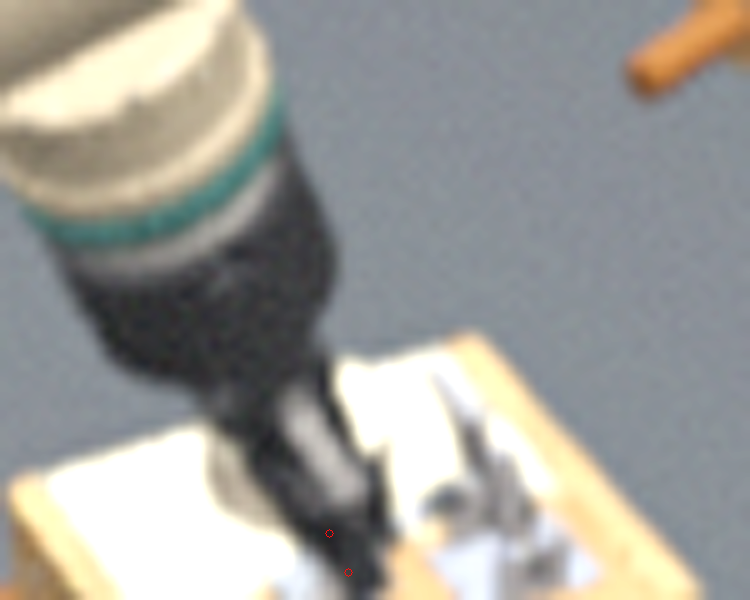

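View pics/t15z.png

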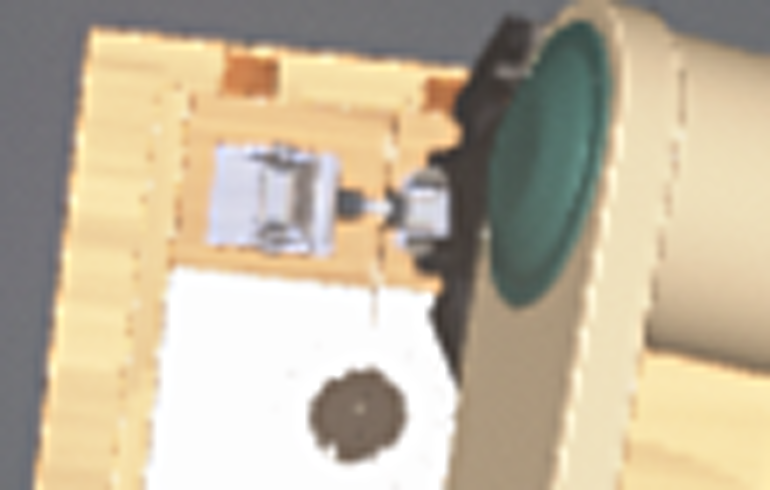

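arm_command --series '[[[0.18, -0.03, 0.06], [0, 0, 0], 1], [[0.18, -0.02, 0.07], [0, 0, 0], 1], [[0.18, 0, 0.08], [0, 0, 0], 1], [[0.15, 0, 0.07], [0, 0, 0], 1], [[0.15, 0, 0.07], [0, 0, 0], 1], [[0.12, 0, 0.06], [0, 0, 0], 1], [[0.12, 0, 0.06], [0, 0, 0], 1], [[0, 0, 0], [0, 0, 0], 1], [[0, 0, 0], [0, 0, 0], 1], [[0, 0, 0], [0, 0, 0], 1]]'

```text
time_s: 28.6
ee_pos: [0.564, 0.0464, 0.0849]
tcp_rot: [-0.106, 0.739, 0.654, 0.122]
contact_force: [-1.9, -3.4, -0.1]
opening: 0.0174
```

```bash
python3 look.py 16
```

```text
t 28.65 mould pos [-0.8 38.5 84.9] tilt 18.6 Fm [ 4.2 -1.4  0.5] open 17.5 mom [-0.09 -0.84  0.09]
```

arm_command --series '[[[0.12, 0, 0.05], [0, 0.1, 0], 1], [[0.12, 0, 0.05], [0, 0.1, 0], 1], [[0.12, 0, 0.05], [0, 0.1, 0], 1], [[0.12, 0, 0.05], [0, 0.1, 0], 1], [[0.12, 0, 0.05], [0, 0.1, 0], 1], [[0.12, 0, 0.05], [0, 0.1, 0], 1], [[0.12, 0, 0.05], [0, 0.1, 0], 1], [[0.12, 0, 0.05], [0, 0.1, 0], 1], [[0.12, 0, 0.05], [0, 0.1, 0], 1], [[0.12, 0, 0.05], [0, 0.1, 0], 1]]'

```text
time_s: 29.9
ee_pos: [0.5641, 0.0464, 0.0848]
tcp_rot: [-0.104, 0.741, 0.652, 0.12]
contact_force: [-4.4, -9.0, 2.1]
opening: 0.0172
```

```bash
python3 look.py 17
```

```text
t 29.95 mould pos [-0.8 38.6 84.8] tilt 18.2 Fm [ 9.5 -3.1  2.3] open 17.4 mom [-0.49 -1.6   0.28]
```

View pics/l17.png

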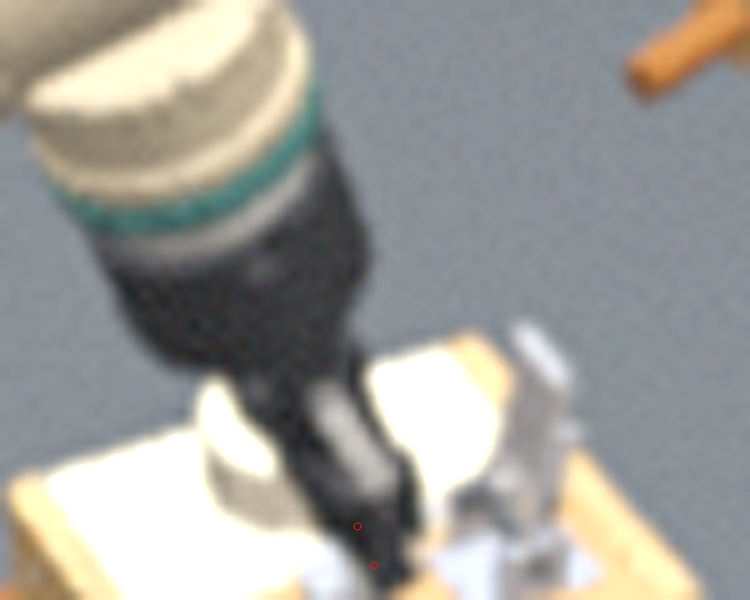

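arm_command --series '[[[0.08, 0.05, -0.06], [0, 0, 0], 1], [[0.1, 0.05, -0.1], [0, 0, 0], 1], [[0.1, 0.03, -0.1], [0, 0, 0], 1], [[0.1, 0, -0.1], [0, 0, 0], 1], [[0.1, 0, -0.1], [0, 0, 0], 1], [[0.1, 0, -0.1], [0, 0, 0], 1], [[0.1, 0, -0.1], [0, 0, 0], 1], [[0.1, 0, -0.1], [0, 0, 0], 1], [[0.1, 0, -0.1], [0, 0, 0], 1], [[0.1, 0, -0.1], [0, 0, 0], 1]]'

```text
time_s: 31.2
ee_pos: [0.5632, 0.0465, 0.0871]
tcp_rot: [-0.102, 0.744, 0.651, 0.111]
contact_force: [0.7, -5.2, -5.1]
opening: 0.0172
```

```bash
python3 -c "
from h import *
rep()"
```

```text
t 31.20 mould pos [-0.9 37.6 87.1] tilt 17.4 Fm [ 5.1  1.3 -5.1] open 17.2 mom [ 0.32 -1.4  -0.05]
```

arm_command --series '[[[-0.04, 0.03, 0.1], [0, 0.2, 0], 1], [[-0.04, 0.03, 0.1], [0, 0.2, 0], 1], [[0, 0, 0.1], [0, 0.2, 0], 1], [[0.1, 0, 0.04], [0, 0.1, 0], 1], [[0.12, 0, 0.04], [0, 0.1, 0], 1], [[0.12, 0, 0.04], [0, 0.1, 0], 1], [[0.12, 0, 0.04], [0, 0.1, 0], 1], [[0.12, 0, 0.04], [0, 0.1, 0], 1], [[0.12, 0, 0.04], [0, 0.1, 0], 1], [[0.12, 0, 0.04], [0, 0.1, 0], 1]]'

```text
time_s: 32.45
ee_pos: [0.5638, 0.0466, 0.0856]
tcp_rot: [-0.105, 0.743, 0.65, 0.115]
contact_force: [-4.3, -9.7, 1.7]
opening: 0.017
```

```bash
python3 -c "
from h import *
rep()"
```

```text
t 32.45 mould pos [-1.1 38.2 85.6] tilt 17.9 Fm [10.2 -3.1  1.7] open 17.0 mom [-0.29 -1.76  0.33]
```

arm_command --series '[[[0, 0, 0], [0, 0, 0], 0.2], [[0, 0, 0], [0, 0, 0], 0.2], [[0, 0, 0], [0, 0, 0], 0.2], [[0, 0, 0], [0, 0, 0], 0.2], [[0, 0, -1], [0, 0, 0], 0.2], [[0, 0, -2], [0, 0, 0], 0.2], [[0, 0, -3], [0, 0, 0], 0.2], [[-2, 0, -3], [0, 0, 0], 1], [[-2.5, 0, -2], [0, 0, 0], 1], [[-2.5, 0, 0], [0, 0, 0], 1]]'

```text
time_s: 33.7
ee_pos: [0.5521, -0.0531, 0.1767]
tcp_rot: [-0.104, 0.741, 0.652, 0.118]
contact_force: [0.7, 0.2, 0.1]
opening: 0.0001
```

```bash
python3 look.py 18; python3 - <<'E'
from h import *
cv2.imwrite('pics/top18.png',vision.snapshot('top'))
crop('pics/top18.png',222,205,64,40,12,'pics/t18z.png')
crop('pics/scene18.png',255,160,50,42,16,'pics/s18z.png')
E
```

```text
t 33.75 mould pos [101.7  37.6 174.5] tilt 18.0 Fm [ 2.3  0.6 -1.4] open -0.1 mom [-0.05 -0.23 -0.03]
```

View pics/s18z.png

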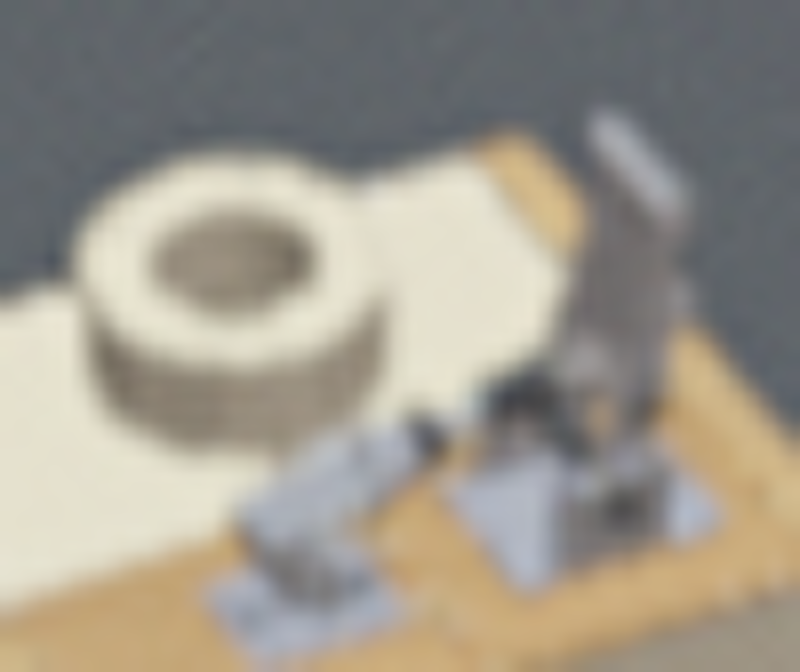

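View pics/t18z.png

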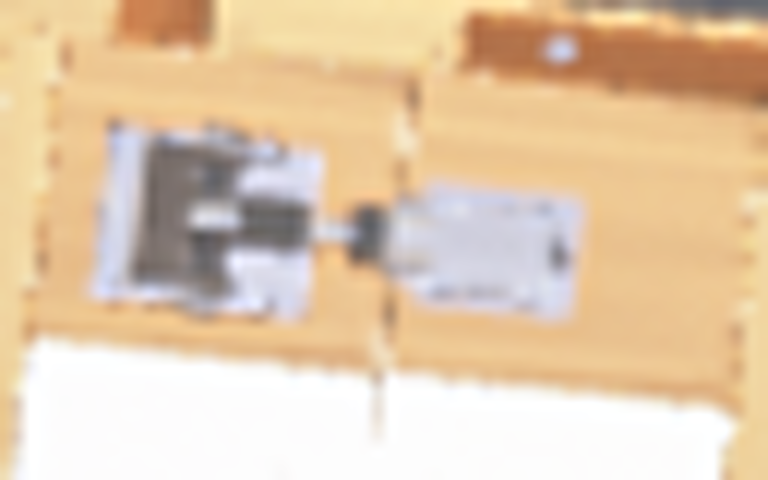

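```bash
python3 ov2.py 18 1.25 -0.27 71.5 pics/a3.png; python3 ov2.py 18 1.1 -0.27 73 pics/a4.png
python3 -c "
import cv2,numpy as np
cv2.imwrite('pics/a34.png',np.vstack([cv2.imread('pics/a3.png'),cv2.imread('pics/a4.png')]))"
```

```text
(no output)
```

View pics/a34.png

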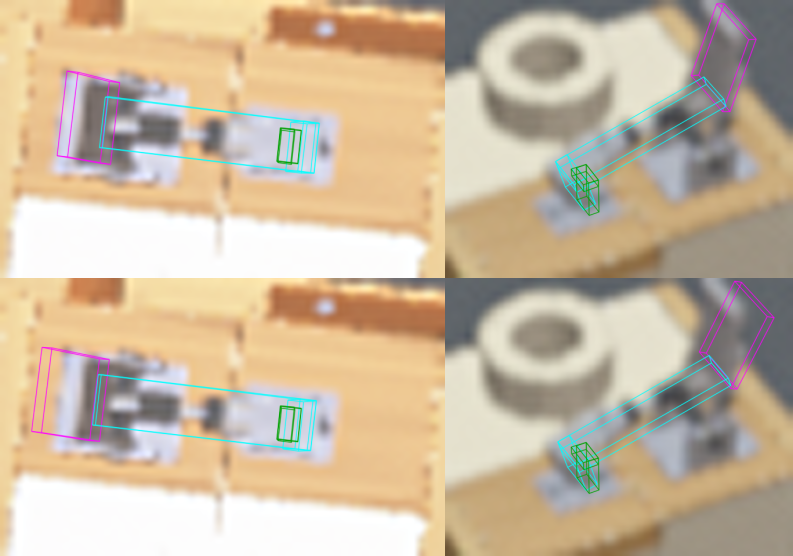

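```bash
cat > lev.py <<'E'
from h import *
def tcp(lev,tilt,r=50,gap=0,d=25,hw=11):
    n=np.array([np.sin(lev),0,np.cos(lev)]); u=np.array([-np.cos(lev),0,np.sin(lev)])
    t=np.radians(tilt); tx=np.array([-np.cos(t),0,np.sin(t)]); tz=np.array([-np.sin(t),0,-np.cos(t)])
    Pc=np.array([-38,38.5,106])+r*u+(6+gap)*n
    return Pc-np.sign(lev-t)*hw*tx+d*tz
if __name__=='__main__':
    for l in (1.3,1.1,.9,.701,.5,.3,.14,0): print(l,tcp(l,40).round(1))
    g=tcp(1.3,40,gap=15); print('pre',g.round(1)); rep(); plan(g,40,7)
E
python3 lev.py
```

```text
1.3 [-53.2  38.5 129.6]
1.1 [-63.   38.5 127.1]
0.9 [-72.   38.5 122.7]
0.701 [-80.   38.5 116.6]
0.5 [-103.5   38.5  123.2]
0.3 [-108.5   38.5  114.4]
0.14 [-111.2   38.5  106.8]
0 [-112.5   38.5   99.9]
pre [-38.8  38.5 133.6]
t 33.80 mould pos [100.   37.4 174.2] tilt 18.1 Fm [-0.7  0.6 -0.3] open 0.0 mom [-0.   -0.09  0.03]
per row / 7 :
[ 1.7  -0.01  1.17] [ 0.01  3.13 -0.12]
[ 1.64 -0.    1.26] [ 0.01  3.13 -0.12]
[1.57 0.   1.35] [ 0.01  3.13 -0.12]
[1.49 0.   1.43] [ 0.01  3.13 -0.12]
[1.41 0.01 1.51] [ 0.01  3.13 -0.12]
[1.33 0.01 1.58] [ 0.01  3.13 -0.12]
[1.24 0.01 1.65] [ 0.01  3.13 -0.12]
total tool cm [11.93 -0.05  8.18] deg [ 0.1  21.88 -0.81]
```

arm_command --series '[[[1.7, 0, 1.15], [0, 3.15, 0], 1], [[1.65, 0, 1.25], [0, 3.15, 0], 1], [[1.55, 0, 1.35], [0, 3.15, 0], 1], [[1.5, 0, 1.45], [0, 3.15, 0], 1], [[1.4, 0, 1.5], [0, 3.15, 0], 1], [[1.3, 0, 1.5], [0, 3.1, 0], 1], [[0.9, 0, 1.2], [0, 3.1, 0], 1], [[0, 0, 0], [0, 0, 0], 1], [[0, 0, 0], [0, 0, 0], 1], [[0, 0, 0], [0, 0, 0], 1]]'

```text
time_s: 35.05
ee_pos: [0.5693, 0.0872, 0.1415]
tcp_rot: [-0.231, 0.703, 0.62, 0.261]
contact_force: [-0.6, -0.5, -0.1]
opening: -0.0002
```

```bash
python3 look.py 19 1.3 -.27; python3 - <<'E'
from lev import *
plan(tcp(1.3,40,r=53,gap=0),40,1)
E
```

```text
t 35.10 mould pos [-42.   39.1 141.7] tilt 40.8 Fm [ 0.1 -0.6  0.3] open 0.1 mom [ 0.02 -0.32 -0.04]
per row / 1 :
[ 0.31 -0.07  1.48] [ 0.26 -0.78 -0.46]
total tool cm [ 0.31 -0.07  1.48] deg [ 0.26 -0.78 -0.46]
```

View pics/l19.png

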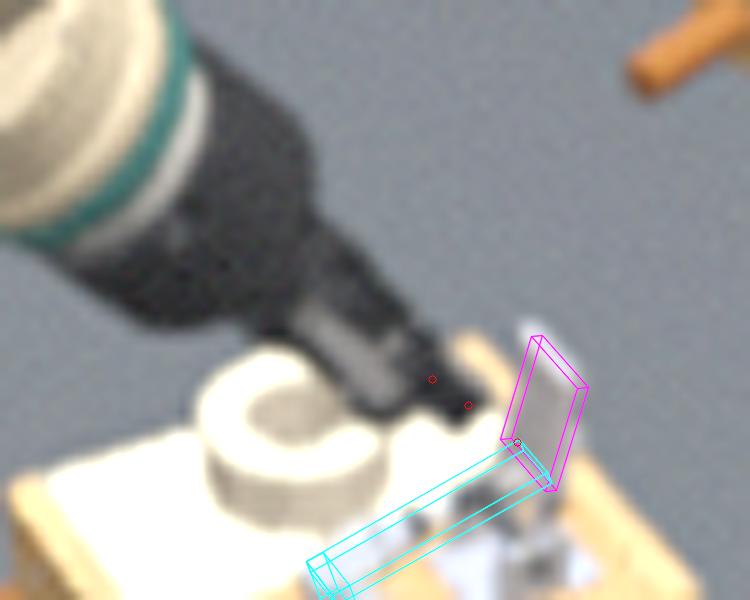

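```bash
python3 - <<'E'
from lev import *
T=lambda l:min(40,np.degrees(l)-5)
L=[1.3,1.2,1.1,1.0,.9,.8,.7,.6,.5,.4,.3,.2,.1,0]
for a,b in zip(L,L[1:]):
    d=W(tcp(b,T(b),r=53))[0]-W(tcp(a,T(a),r=53))[0]
    print(a,b,(tgt(T(a)).inv().apply(d)*100).round(2),round(T(b)-T(a),1),tcp(b,T(b),r=53).round(1))
E
```

```text
1.3 1.2 [ 0.33 -0.    0.42] 0 [-59.3  38.5 131.4]
1.2 1.1 [0.29 0.   0.45] 0 [-64.3  38.5 129.7]
1.1 1.0 [ 0.24 -0.    0.48] 0 [-69.2  38.5 127.6]
1.0 0.9 [ 0.19 -0.    0.5 ] 0 [-73.9  38.5 125. ]
0.9 0.8 [ 0.14 -0.    0.51] 0 [-78.3  38.5 122. ]
0.8 0.7 [-0.12  0.    0.42] -4.9 [-80.1  38.5 118. ]
0.7 0.6 [-0.16  0.    0.4 ] -5.7 [-81.   38.5 113.7]
0.6 0.5 [-0.16 -0.    0.4 ] -5.7 [-81.6  38.5 109.4]
0.5 0.4 [-0.16  0.    0.4 ] -5.7 [-81.7  38.5 105. ]
0.4 0.3 [-0.16  0.    0.4 ] -5.7 [-81.4  38.5 100.6]
0.3 0.2 [-0.16 -0.    0.4 ] -5.7 [-80.6  38.5  96.3]
0.2 0.1 [-0.16  0.    0.4 ] -5.7 [-79.5  38.5  92.1]
0.1 0 [-0.16  0.    0.4 ] -5.7 [-77.9  38.5  88.1]
```

First approach and swing to about 0.9.

arm_command --series '[[[0.1, -0.03, 0.5], [0, -0.2, 0], 1], [[0.1, -0.03, 0.5], [0, -0.2, 0], 1], [[0.1, 0, 0.5], [0, -0.2, 0], 1], [[0.33, 0, 0.42], [0, 0, 0], 1], [[0.33, 0, 0.45], [0, 0, 0], 1], [[0.3, 0, 0.45], [0, 0, 0], 1], [[0.25, 0, 0.48], [0, 0, 0], 1], [[0.25, 0, 0.5], [0, 0, 0], 1], [[0.2, 0, 0.5], [0, 0, 0], 1], [[0.2, 0, 0.5], [0, 0, 0], 1]]'

```text
time_s: 36.35
ee_pos: [0.5755, 0.1358, 0.1176]
tcp_rot: [-0.226, 0.706, 0.621, 0.256]
contact_force: [-0.4, -4.4, 2.2]
opening: -0.0001
```

```bash
python3 look.py 20 0.9 -.2
```

```text
t 36.40 mould pos [-91.5  39.3 117.3] tilt 40.0 Fm [2.  0.7 0.9] open -0.1 mom [ 0.18 -0.53 -0.12]
```

View pics/l20.png

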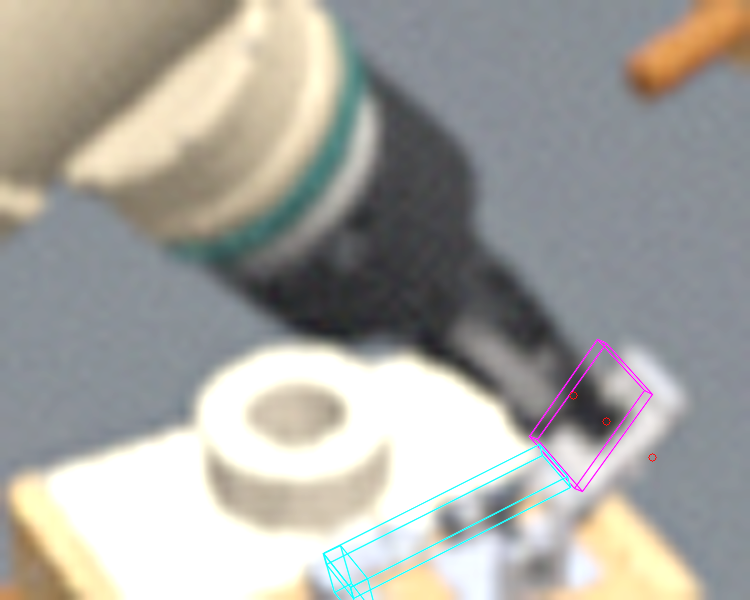

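arm_command --series '[[[-0.16, 0, 0.45], [0, -5.7, 0], 1], [[-0.16, 0, 0.5], [0, -5.7, 0], 1], [[-0.16, 0, 0.5], [0, -5.7, 0], 1], [[-0.16, 0, 0.5], [0, -5.7, 0], 1], [[-0.16, 0, 0.5], [0, -5.7, 0], 1], [[0, 0, 0.2], [0, 0, 0], 1], [[0, 0, 0.2], [0, 0, 0], 1], [[0, 0, 0.2], [0, 0, 0], 1], [[0, 0, 0.2], [0, 0, 0], 1], [[0, 0, 0.2], [0, 0, 0], 1]]'

```text
time_s: 37.65
ee_pos: [0.5772, 0.1444, 0.0882]
tcp_rot: [-0.065, 0.747, 0.657, 0.076]
contact_force: [-8.1, -1.2, 11.8]
opening: -0.0001
```

```bash
python3 look.py 21 0.2 -.05
```

```text
t 37.70 mould pos [-99.7  40.1  88.2] tilt 11.4 Fm [ 2.8 -6.8 12.4] open 0.3 mom [-1.26 -0.14  0.27]
```

View pics/l21.png

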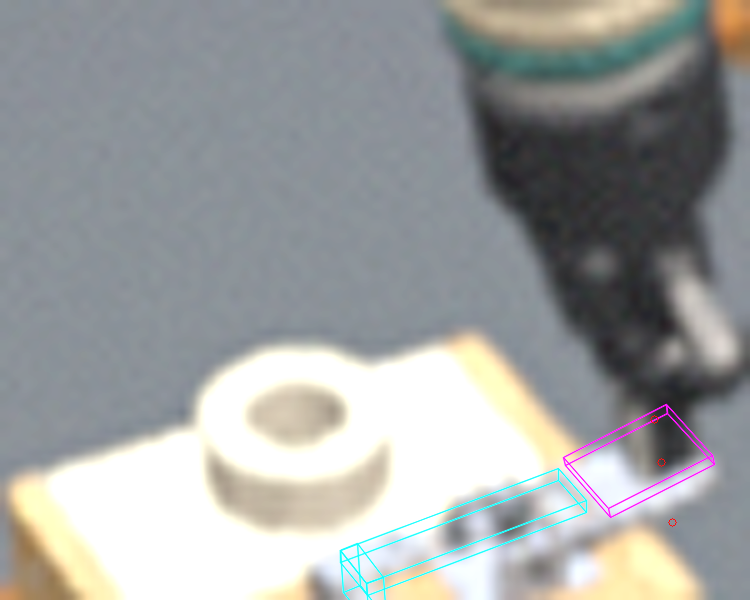

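arm_command --series '[[[0, 0, -0.5], [0, 0, 0], 1], [[0, 0, -1.5], [0, 0, 0], 1], [[0, 0, -2.5], [0, 0, 0], 1], [[0, 0, -3], [0, 0, 0], 1], [[2, -1, -3], [0, 0, 0], 1], [[3, -2, -2], [0, 0, 0], 1], [[3, -2, 0], [0, 0, 0], 1], [[3, -2, 0], [0, 0, 0], 1], [[2, -1, 0], [0, 0, 0], 1], [[0, 0, 0], [0, 0, 0], 1]]'

```text
time_s: 38.95
ee_pos: [0.5101, 0.2552, 0.248]
tcp_rot: [-0.067, 0.749, 0.654, 0.08]
contact_force: [-0.2, -0.4, 0.7]
opening: 0.0001
```

```bash
python3 look.py 22; python3 - <<'E'
from h import *
cv2.imwrite('pics/top22.png',vision.snapshot('top'))
crop('pics/top22.png',190,195,110,70,7,'pics/t22z.png')
crop('pics/scene22.png',255,160,65,46,12,'pics/s22z.png')
E
python3 ov2.py 22 0 0 70.5 pics/a5.png
```

```text
t 39.00 mould pos [-201.2  -39.1  247.8] tilt 12.0 Fm [-0.2 -0.3  0. ] open -0.2 mom [-0.   -0.13  0.02]
```

View pics/s22z.png

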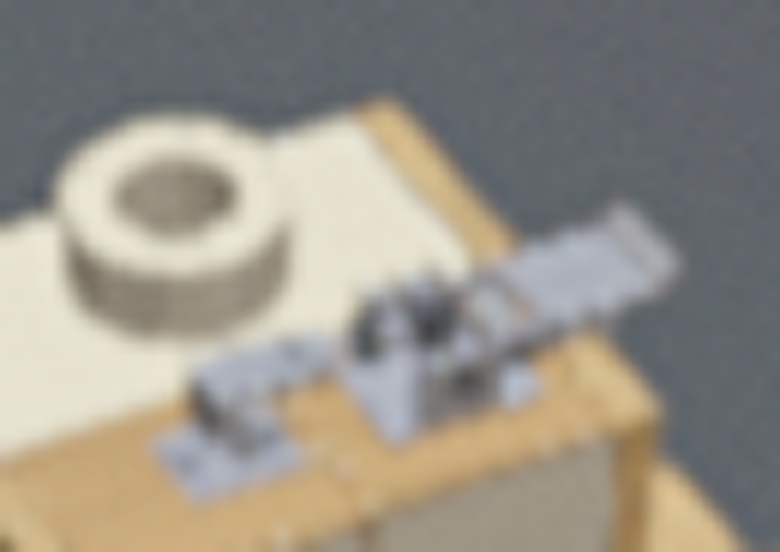

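View pics/t22z.png

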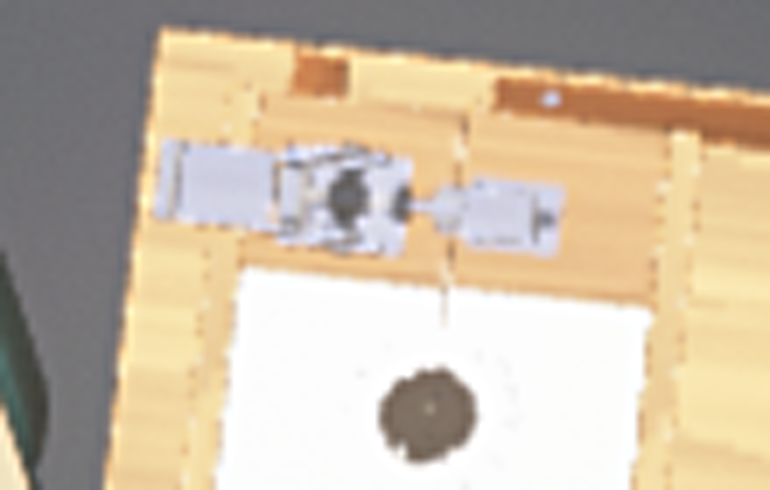

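View pics/a5.png

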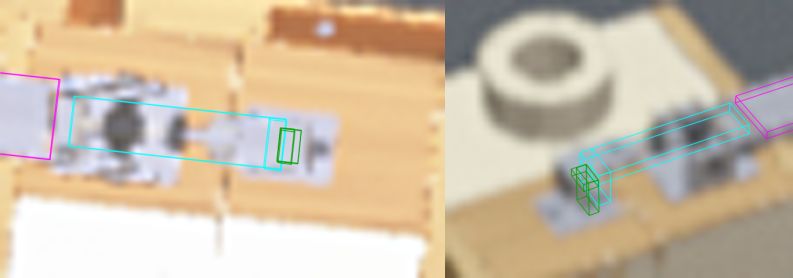

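```bash
python3 - <<'E'
from h import *
ims=[]
for lev in (0,.14):
    S,C,*_=latch(lev,0,80); x0,y0,k=280,160,9
    im=cv2.imread('pics/scene22.png')[y0:y0+40,x0:x0+40]; im=cv2.resize(im,None,fx=k,fy=k,interpolation=cv2.INTER_CUBIC)
    for a,b in S:
        p=((proj('scene',W(np.array([a,b])))+(1.5,0)-[x0,y0]+.5)*k).astype(int); cv2.line(im,tuple(map(int,p[0])),tuple(map(int,p[1])),(255,0,255),1,cv2.LINE_AA)
    ims.append(im)
cv2.imwrite('pics/a6.png',np.hstack(ims))
E
```

```text
(no output)
```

View pics/a6.png

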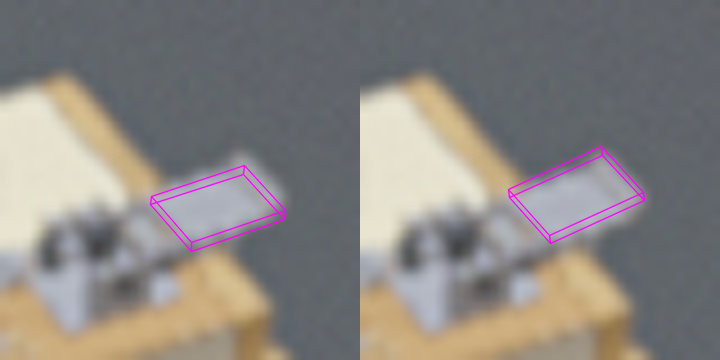

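```bash
python3 - <<'E'
from h import *
plan([-93,39.3,150],0,5)
E
```

```text
per row / 5 :
[-2.48  1.6   1.47] [ 0.08 -2.39 -0.23]
[-2.42  1.59  1.57] [ 0.08 -2.39 -0.23]
[-2.36  1.58  1.67] [ 0.08 -2.39 -0.23]
[-2.3   1.57  1.77] [ 0.08 -2.39 -0.23]
[-2.23  1.57  1.86] [ 0.08 -2.39 -0.23]
total tool cm [-12.39   7.98   7.36] deg [  0.39 -11.93  -1.13]
```

arm_command --series '[[[-2.5, 1.6, 1.4], [0, -2.4, -0.2], 1], [[-2.4, 1.6, 1.5], [0, -2.4, -0.2], 1], [[-2.35, 1.6, 1.6], [0, -2.4, -0.2], 1], [[-2.3, 1.6, 1.7], [0, -2.4, -0.2], 1], [[-2.2, 1.5, 1.8], [0, -2.4, -0.2], 1], [[0, 0, 1.5], [0, 0, 0], 1], [[0, 0, 1.5], [0, 0, 0], 1], [[0, 0, 0.8], [0, 0, 0], 1], [[0, 0, 0], [0, 0, 0], 1], [[0, 0, 0], [0, 0, 0], 1]]'

```text
time_s: 40.3
ee_pos: [0.5783, 0.1273, 0.111]
tcp_rot: [0.003, 0.751, 0.661, -0.0]
contact_force: [-0.0, 0.2, -0.4]
opening: 0.0003
```

```bash
python3 -c "
from h import *
rep();plan([-93,39.3,95],0,1)"
```

```text
t 40.30 mould pos [-82.8  43.2 111. ] tilt -0.3 Fm [-0.2 -0.  -0.4] open 0.3 mom [-0.03 -0.04  0.02]
per row / 1 :
[ 1.02 -0.41  1.6 ] [ 0.26  0.28 -0.61]
total tool cm [ 1.02 -0.41  1.6 ] deg [ 0.26  0.28 -0.61]
```

arm_command --series '[[[0.35, -0.2, 0.3], [0, 0, 0], 1], [[0.35, -0.2, 0.4], [0, 0, 0], 1], [[0.3, 0, 0.4], [0, 0, 0], 1], [[0, 0, 0.3], [0, 0, 0], 1], [[0, 0, 0.2], [0, 0, 0], 1], [[0, 0, 0.2], [0, 0, 0], 1], [[0, 0, 0.1], [0, 0, 0], 1], [[0, 0, 0.1], [0, 0, 0], 1], [[0, 0, 0.1], [0, 0, 0], 1], [[0, 0, 0.1], [0, 0, 0], 1]]'

```text
time_s: 41.55
ee_pos: [0.5763, 0.1389, 0.0896]
tcp_rot: [0.004, 0.751, 0.661, 0.001]
contact_force: [-2.3, 0.2, 5.1]
opening: 0.0004
```

```bash
python3 -c "
from h import *
rep()"
```

```text
t 41.55 mould pos [-94.2  39.9  89.6] tilt -0.2 Fm [ 0.  -2.4  5.1] open 0.4 mom [-0.27  0.08  0.02]
```

Contact at 5 N, z 89.6. Press slightly harder to see whether it gives.

arm_command --series '[[[0, 0, 0.15], [0, 0, 0], 1], [[0, 0, 0.15], [0, 0, 0], 1], [[0, 0, 0.2], [0, 0, 0], 1], [[0, 0, 0.2], [0, 0, 0], 1], [[0, 0, 0.2], [0, 0, 0], 1], [[0, 0, 0.2], [0, 0, 0], 1], [[0, 0, 0.2], [0, 0, 0], 1], [[0, 0, 0.2], [0, 0, 0], 1], [[0, 0, 0.2], [0, 0, 0], 1], [[0, 0, 0.2], [0, 0, 0], 1]]'

```text
time_s: 42.8
ee_pos: [0.5769, 0.1391, 0.0892]
tcp_rot: [0.006, 0.75, 0.661, 0.004]
contact_force: [-7.2, -1.9, 11.0]
opening: 0.0
```

```bash
python3 -c "
from h import *
rep()"
```

```text
t 42.80 mould pos [-94.4  40.5  89.2] tilt -0.1 Fm [ 2.7 -6.9 11. ] open 0.0 mom [-1.16 -0.35  0.06]
```

arm_command --series '[[[0, 0, -0.3], [0, 0, 0], 1], [[0, 0, -1], [0, 0, 0], 1], [[0, 0, -2.5], [0, 0, 0], 1], [[0, 0, -3], [0, 0, 0], 1], [[0, 0, -3], [0, 0, 0], 1], [[2, -1, -2], [0, 0, 0], 1], [[3, -2, 0], [0, 0, 0], 1], [[3, -2, 0], [0, 0, 0], 1], [[2, -1, 0], [0, 0, 0], 1], [[0, 0, 0], [0, 0, 0], 1]]'

```text
time_s: 44.05
ee_pos: [0.5276, 0.249, 0.2136]
tcp_rot: [0.007, 0.751, 0.661, 0.006]
contact_force: [-0.4, -0.6, -0.1]
opening: 0.0002
```

```bash
python3 - <<'E'
from h import *
rep()
cv2.imwrite('pics/scene24.png',vision.snapshot('scene')); cv2.imwrite('pics/top24.png',vision.snapshot('top'))
a=np.hstack([cv2.imread(f'pics/scene{i}.png')[160:205,255:320] for i in(22,24)])
cv2.imwrite('pics/c24.png',cv2.resize(a,None,fx=6,fy=6,interpolation=cv2.INTER_CUBIC))
E
```

```text
t 44.05 mould pos [-197.8  -21.3  213.6] tilt -0.0 Fm [ 0.6 -0.3 -0.1] open 0.2 mom [ 0.02 -0.04 -0.07]
```

View pics/c24.png

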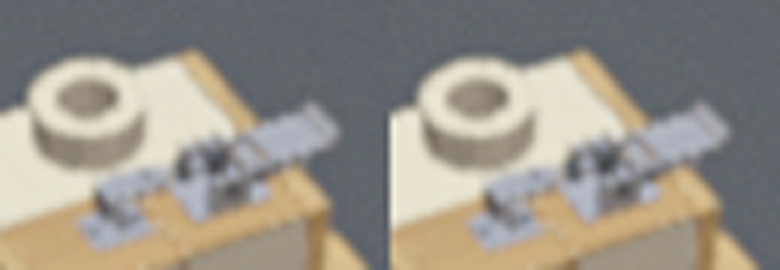

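View pics/top24.png

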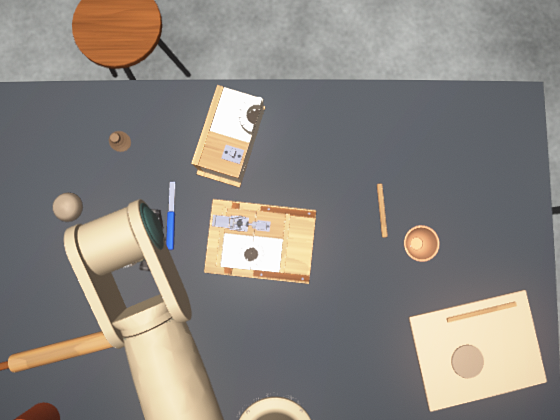

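```bash
python3 -c "
from bench import manip
print(manip.job_done())"
```

```text
the job is handed in; nothing more can be done
None
```

The mould is closed and latched, and I handed it in at about 44 s.

**What I did**
- I pushed the loose half along its strips until it met the fixed half. It stuck at first under a high push of about 18 N. I then pushed low with the tool tilted, and it slid at about 6 N and seated at about 14 N.
- I swung the claw down over the keeper, gripped it and drew it back to about 10 N at the wrist. Roughly 2 N of that is the latch's own friction, so I put the hook force at about 8 N. That is an estimate, not a direct reading.
- I let go of the claw and pressed the lever down over centre.

**Last checks**
- **Seam:** both pictures show it shut, with a complete collar ring.
- **Hook:** the claw sits over the keeper. When I lifted it while drawing, it caught at about 5 N. That points to the hook being under the lip, though the grip itself could have caused some of that resistance.
- **Lever:** raising a second press from 5 to 11 N moved it only 0.4 mm, so it is on its stop. It looks the same in the pictures before and after that press.
- **Bystanders:** the knife, bowl and wooden stick are where they started in the final top view. The arm covers the glaze jar in that view, so I could not check it. The gripper was always well above it.

**What disagreed**
- **Fingertips:** the real tips sit about 25 mm behind the reported TCP. The pictures showed it, and the tips went well below the board's height without touching it. I corrected for that throughout.
- **Lever angle:** by picture alone I could only place the lever between about 0.03 and 0.11 rad, so the claim that it lies flat rests on the press test.

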